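# Take the washer bin off the storm hook and line it up with the tins

## Robot

A 7-joint arm with a two-finger parallel gripper is mounted at the origin on the work surface. World frame = base frame: x ahead of the robot, y to its left, z up, the work surface at z = 0. Lengths are in m, angles in rad, forces in N, time in s.
With the tool pointing down it reaches from about 0.4 to 0.85 m from the base axis. Payload 4.5 kg.
Tool frame: the origin (TCP) lies on the centre line of the jaws, within the pads' length; the fingertips stand 11 mm ahead of it and the grasp point (between the pads) lies 8 mm behind it; z points along the fingers, y is the line along which they close (so a half turn about z gives the same grasp; the last joint's range is limited). The gripper opens to 88 mm and grips with 3 to 60 N. Pads are 18 mm wide; open, the fingers measure 123 mm over their backs; the gripper's body (75 mm by 187 mm) begins 45 mm behind the grasp point.
Start: joints at [1.329, 0.689, -0.195, 1.565, 0.157, 0.902, -0.215], TCP at [0.17, -0.601, 0.25] pointing down, gripper open.
Joint ranges: [-3.01, 3.01], [-0.46, 2.08], [-1.47, 1.51], [0.13, 2.56], [-1, 4.14], [0.04, 2.09], [-2.66, 2.66]. Speed limits (rad/s): [2.57, 2.57, 3.14, 3.14, 3.14, 3.14, 3.14].

## Interface

Orientations are given as a unit quaternion [x, y, z, w].
In Python, from plant import * gives the robot as it stands. The module is installed in compiled form; this text tells all that it offers.
- The arm moves only by the tool send_rows, never from a script. Its argument "motion" is a list of rows, each an object of numbers: "x", "y", "z": the shift along the tool's x, y, z in cm; "rx", "ry", "rz": the turn, a rotation vector about the tool's x, y, z in rad; "jaw": the finger opening in cm, from 0 to 8.81. In form: [{"x": .., "y": .., "z": .., "rx": .., "ry": .., "rz": .., "jaw": ..}, ...]. A call has exactly 5 rows; each row shifts and turns the commanded pose from where the row before left it, along the tool's axes as they then stand; what a row does not reach is not made up. A row lasts 1/10 s, in which the tool goes at most 50 mm and 8.59 degrees, less where a joint would pass 70% of its speed; a pose out of reach is approached as far as the arm can. A call is refused whole if a number of a shift passes 5 or a number of a turn 0.15, either way. A call with a gripper value outside its range is refused whole. The fingers move at their own pace and stop on an object; "grip_force" is the grip in N (left out, the last holds). Time passes only in rows, so rows that do not move let the fingers close, or fill a call up. It gives the time, the measured TCP pose, the force, the opening and the grip force at its end, in the units of the state.
- get_state(): the state, without advancing time (a new reading comes with each control period).
- snapshot(name): name is "scene" or "top"; returns a dict with "img" (480x640x3 uint8, red, green, blue), "vertical_fov" (degrees; the focal length in pixels is half the picture's height over the tangent of half this angle, whatever the lens; pixels are square), "cx", "cy" (the principal point, pixels), "D" ([k1, k2, p1, p2, k3] as OpenCV has them; the pictures are not rectified), "extrinsics" (4x4, takes a point from camera to world coordinates). Camera axes: x right, y up, looking along -z (the intrinsics and any distortion apply to the point x, -y, -z); pixel columns grow to the right and rows downward; lengths in m; the calibration is good to about 2 mm. A picture is of the moment at which its call begins. There is no depth.
- finish_job(): hands the job in; it is judged then, once.
The state is a dict: "clock": time; "q": joint angles; "qd": joint speeds; "joint_torque": joint torques, N m; "tool_pos": TCP position; "eef_rot": TCP orientation; "contact_force": force on the tool from outside, world axes, zero at the start; "moment": the same for the moment, N m; "opening": opening from 0.0 (shut) to 1.0 (fully open); "finger_force": force on a finger pad.
Only numpy, scipy, OpenCV 4.12 (cv2) and the standard library are available. Lean on these libraries where they do the work, as an engineer would, in place of code of your own. Each camera call takes 0.05 s, during which the arm holds its last target. There are 200 camera calls.

## Task

The steel washer bin hangs on a deep upturned storm hook with a stop tongue above it; lift it gently, feeling for the point where its bar is past the tip but not jammed against the tongue (a light touch does no harm), draw it out towards the robot and set it down gently in the free end of the steel tray, without straining it against the hook. Then nudge things so that the bin and the two open tins stand squarely in one row with their backs against the tray's far lip, and leave everything else on the bench where it is.

Things in the scene. Friction and masses are not known exactly. Their poses are not given: they have to be found in the camera images.
- rack: Storm hook stand, fixed: grey upright column 320 mm high on a dark foot. Origin on the bench directly below the hung bar; z up; x points back into the column, so the hook opens to -x, roughly towards the robot. Below z = 55 mm a rubber pad (front face x = 5 mm) backs the hanging bin.
- seat (a point): Top of the stand's fixed peg (16 mm wide) on which the bin's bar hangs, 190 mm above the bench. Just in front of the bar (x = -4.5 to -10.5 mm) stands the upturned tip (30 mm wide) of an aluminium guard, clamped at a height that differs each time and is not measured: the tip ends 22 to 77 mm above this point.
- back (a point): Front face of the column near its top, 320 mm up, 36 mm behind the seat. The guard, one C-shaped piece, also has a stop tongue over the bar (12 mm wide, reaching 14 mm in front of the seat); its underside is always 16 mm above the tip, so the 8 mm bar passes with 8 mm to spare. The tongue is sprung: 1 mm per 5 N; anything over a light touch strains it.
- bin: Steel washer bin, 0.18 to 0.29 kg, hanging on the hook, origin 25 mm above the bench at the start. Origin at its underside, below the bar of its bail; z up, x towards its back. Open box, outside x = -91 to +4 mm, y within 35 mm, 50 mm high. Tall wire bail in the plane of the back wall, uprights at y = +-33 mm.
- bar (a point): Middle of the bail's cross bar, 8 mm round, along the bin's y, 169 mm above its underside; 115 mm clear height between the bin's rim and the bar.
- grip_block (a point): Centre of the top of the black upright grip block on the bin's front: 40 mm long in x, 20 mm wide in y, 42 mm tall, 115 mm in front of the bar; this top is 62 mm above the bin's underside. Free on both y sides and in front.
- tray: Stainless tray, fixed, 260 (x) by 360 (y) by 18 mm high, walls and floor 4 mm. Origin at the centre of its underside; x points to the far lip, whose inner face is at x = +126 mm. The free end for the bin is about x = +20 to 126, y = +60 to 160 mm (the +y end).
- tin_a: Open square aluminium tin, 70 x 70 x 50 mm, 0.11 to 0.23 kg, standing askew in the tray 20 to 60 mm short of the far lip, at about y = -110 or 0 mm of the tray. Origin at the centre of its underside, z up, sides along x and y.
- tin_b: A second tin like tin_a, at the other of those two places.
- screwdriver: Bystander: red screwdriver lying between tray and hook; origin at its underside, x along its length.
- torch: Bystander: brushed aluminium torch with a press button, 120 mm long, lying; origin at its underside.
- spool: Bystander: bare birch spool, 44 mm across, 46 mm high, standing; origin at its underside.
- jar: Bystander: glass jar, 60 mm across, 75 mm high; origin at its underside.
- mug: Bystander: white mug, 80 mm across, 90 mm high; origin at its underside.
There are look-alikes about, which are no part of the job. What is shaped like the tin_b but brown or purple is not meant. Leave any turquoise look-alike of the tin_a alone.

How it is judged:
On the way:
1. the bin is off the hook: its bar is at least 50 mm in front of the hook's seat (x of bin in the frame of rack below -0.05 m), for 0.1 s.
At the end, for the whole second after the job is handed in: The bin and both tins stand upright (within 0.06 rad) on the tray floor, at rest, inside the tray, their backs within 6 mm of the far lip and square to it within 0.08 rad (x of bin in the frame of tray above 0.116 m and y of bin in the frame of tray between -0.14 and 0.14 m and z of bin in the frame of tray between 0 and 0.008 m and angle between each of bin, tin_a, tin_b's own z axis and vertical below 0.06 rad and angle between the x axis of each of bin, tin_a, tin_b and the x axis of tray, either way round below 0.08 rad and linear speed of each of bin, tin_a, tin_b below 0.02 m/s and x of each of tin_a, tin_b in the frame of tray above 0.085 m and y of tin_a in the frame of tray between -0.145 and 0.145 m and z of tin_a in the frame of tray between 0 and 0.008 m and y of tin_b in the frame of tray between -0.145 and 0.145 m and z of tin_b in the frame of tray between 0 and 0.008 m); the robot touches nothing.
It fails at once if the bin, once lifted by 10 mm, is strained against the hook stand, its guard or its tongue (over 10 N) (contact force between bin and rack above 10 N and z of bin in the frame of rack above 0.035 m).
It fails at once if the bin is wrenched against the hook stand (over 30 N) (contact force between bin and rack above 30 N).
It fails at once if the bin is slammed on the tray (over 100 N) (contact force between bin and tray above 100 N).
It fails at once if the bin falls freely (faster than 0.5 m/s with nothing holding it) (contact force between bin and anything else below 0.05 N and linear speed of bin above 0.5 m/s).
It fails at once if a bystander is moved by more than 30 mm (distance of any of screwdriver, torch, spool, jar, mug from where it was at the start of the episode above 0.03 m).
It also fails if it takes over 66 s, if anything falls off the work surface, if the arm or the gripper's body presses on something with over 40 N, if the wrist force passes 120 N, or if a joint passes its speed limit or range.

## Working session

There is one attempt and no reset: what is moved stays moved. The work goes in short steps, Python scripts to look and compute and a tool call to move; the robot and the scene stay as the last step left them, time stands still between calls to the robot, and variables do not carry over. Pictures are saved under pics/ and viewed, at most 10 in all, crops included, and the job is handed in when it is done.

Besides the shell and the picture viewer there is one more tool, called after "Request:" in YAML: its name, and indented under it one key for each argument. send_rows: Moves the arm, as the interface text tells. Its arguments: {"type":"object","properties":{"motion":{"type":"array"},"grip_force":{"type":"number"}},"required":["motion"]}

```bash
mkdir -p pics
cat > h.py <<'E'
from plant import *
import numpy as np, cv2
from scipy.spatial.transform import Rotation as R
def cam(s):
    f=240/np.tan(np.radians(s["vertical_fov"])/2)
    return np.array([[f,0,s["cx"]],[0,f,s["cy"]],[0,0,1]]),np.array(s["D"],float),np.array(s["extrinsics"])
def ray(s,u,v):
    K,D,E=cam(s)
    p=cv2.undistortPoints(np.array([[[u,v]]],float),K,D)[0,0]
    d=E[:3,:3]@np.array([p[0],-p[1],-1]); return E[:3,3],d/np.linalg.norm(d)
def onz(s,u,v,z):
    o,d=ray(s,u,v); return o+d*(z-o[2])/d[2]
def tri(s1,p1,s2,p2):
    o,d=ray(s1,*p1);o2,d2=ray(s2,*p2)
    t=np.linalg.lstsq(np.c_[d,-d2],o2-o,rcond=None)[0]
    a=o+t[0]*d;b=o2+t[1]*d2; return (a+b)/2,np.linalg.norm(a-b)
def proj(s,P):
    K,D,E=cam(s); P=np.atleast_2d(P); c=(P-E[:3,3])@E[:3,:3]; c=c*[1,-1,-1]
    return cv2.projectPoints(c,np.zeros(3),np.zeros(3),K,D)[0][:,0]
def save(s,n): cv2.imwrite(n,s["img"][...,::-1])
E
python3 - <<'E'
from h import *
import pickle
S={n:snapshot(n) for n in("scene","top")}
pickle.dump(S,open("s0.pkl","wb"))
for n in S: save(S[n],f"pics/{n}0.png"); print(n,S[n]["extrinsics"],S[n]["vertical_fov"],S[n]["D"])
print(get_state())
E
```

```text
scene [[-0.75837902 -0.42304664  0.49587579  1.13389837]
 [ 0.65176707 -0.50128777  0.56913115  0.78860931]
 [ 0.00780745  0.75481263  0.65589399  1.08749979]
 [ 0.          0.          0.          1.        ]] 52.54555471711978 [0.03734642 0.         0.         0.         0.        ]
top [[ 3.37524354e-04  9.75448545e-01 -2.20227207e-01  2.07418985e-01]
 [-9.99998280e-01 -7.23515226e-05 -1.85308149e-03  3.61534289e-04]
 [-1.82351941e-03  2.20227454e-01  9.75446843e-01  1.41026568e+00]
 [ 0.00000000e+00  0.00000000e+00  0.00000000e+00  1.00000000e+00]] 53.42025515956611 [-0.12741127  0.          0.          0.          0.        ]
{'clock': 0.1, 'q': array([ 1.32882187,  0.68991435, -0.19450493,  1.56619138,  0.15730768,
        0.90251858, -0.21510335]), 'qd': array([ 7.75446344e-05, -1.58154787e-03, -3.87348499e-04, -1.78508717e-03,
       -5.60594432e-04, -5.94392787e-04,  9.19809067e-04]), 'joint_torque': array([-1.70139047e-03, -5.28503215e+01, -1.27101704e+00, -1.53839225e+01,
       -5.25508903e-02,  1.96075678e-03,  5.07131608e-05]), 'tool_pos': array([ 0.16998713, -0.600886  ,  0.24899392]), 'eef_rot': array([ 9.90504147e-01,  1.37480404e-01, -1.79024608e-04, -8.00852458e-04]), 'contact_force': array([-0.12430393,  0.28741088,  0.80933038]), 'moment': array([ 0.05144385, -0.00715203,  0.02831801]), 'finger_force': 0.0, 'opening': 0.9986121897473533}
```

View pics/scene0.png

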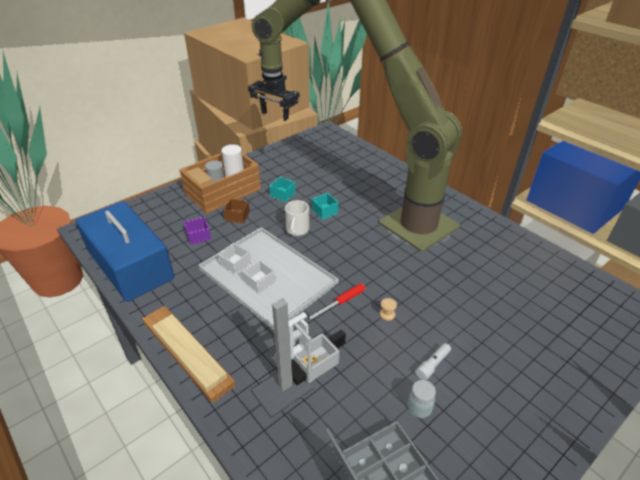

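View pics/top0.png

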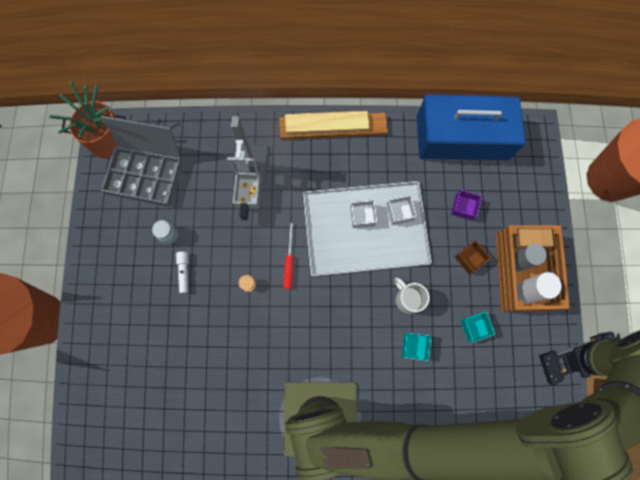

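The scene view shows the hook column at (283,345), bin (318,357) and the tray with tins at (235,260) and (260,275). In the top view the column is at (236,123), bin (246,190), black grip block (244,211), tray (305–430,182–275), and tins (363,213) and (402,210). Next I'll take enlarged crops.

Run:
```python
from h import *
import pickle
S=pickle.load(open("s0.pkl","rb"))
t=S["top"]["img"]; s=S["scene"]["img"]
a=cv2.resize(t[105:285,220:440],None,fx=3.5,fy=3.3,interpolation=cv2.INTER_CUBIC)
cv2.imwrite("pics/topc.png",cv2.resize(t[110:280,225:437],(795,595*170*795//(212*595*1) if 0 else 638),interpolation=cv2.INTER_CUBIC)[:600,:,::-1])
cv2.imwrite("pics/scenec.png",cv2.resize(s[225:405,195:375],(600,600),interpolation=cv2.INTER_CUBIC)[...,::-1])
```

```text
(no output)
```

View pics/topc.png

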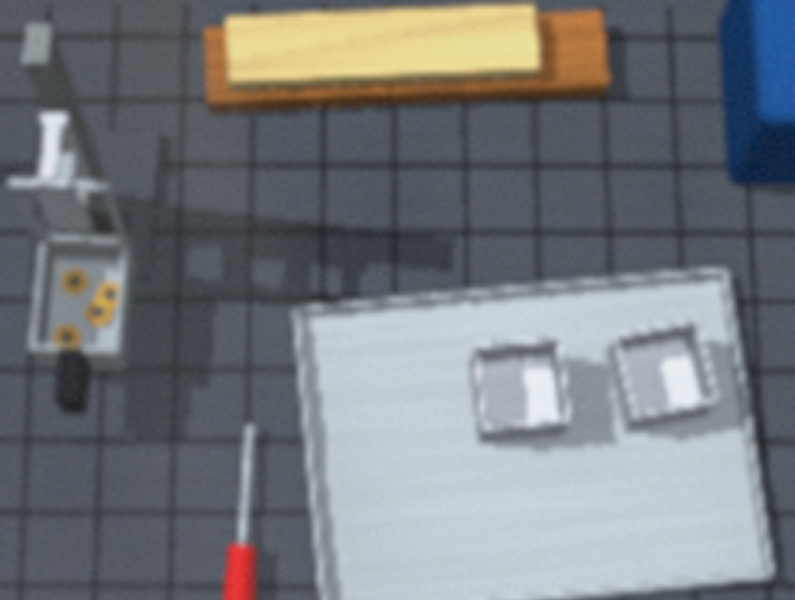

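View pics/scenec.png

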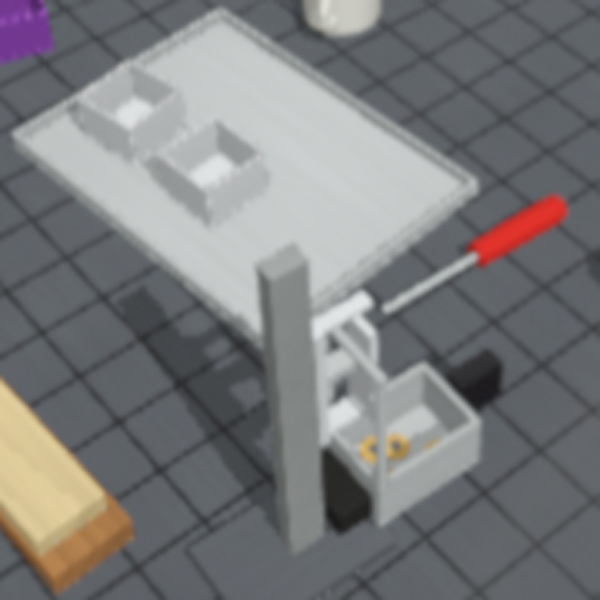

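```bash
cat > fit.py <<'E'
from h import *
import pickle
from scipy.optimize import least_squares
S=pickle.load(open("s0.pkl","rb"))
T=lambda x,y:(225+(x+.5)/3.75-.5,110+(y+.5)/3.753-.5)
C=lambda x,y:(195+(x+.5)/3.3333-.5,225+(y+.5)/3.3333-.5)
def fit(obs,x0,fz=True):
    def w(p,L):
        c,s=np.cos(p[2]),np.sin(p[2]); return np.array([p[0]+c*L[0]-s*L[1],p[1]+s*L[0]+c*L[1],L[2]+p[3]])
    def r(p):
        e=[proj(S[n],w(p,L))[0]-uv for n,uv,L in obs]; return np.r_[np.ravel(e),(p[3]-x0[3])*300]
    o=least_squares(r,x0,loss="soft_l1"); return o.x,np.round(r(o.x)[:-1].reshape(-1,2),1).tolist()
if __name__=="__main__":
    t,s="top","scene"
    tr=[(t,T(293,308),(.13,.18,.018)),(t,T(731,268),(.13,-.18,.018)),(t,T(775,578),(-.13,-.18,.018)),
        (s,C(222,8),(-.13,-.18,.018)),(s,C(477,183),(-.13,.18,.018)),(s,C(13,135),(.13,-.18,.018))]
    P,r=fit(tr,[.6,-.1,0.1,0]); print("tray",P.round(4),r)
    bn=[(t,T(28,352),(-.091,.035,.05)),(t,T(122,355),(-.091,-.035,.05)),(t,T(128,238),(.004,-.035,.05)),(t,T(38,235),(.004,.035,.05)),
        (t,T(8,183),(0,.035,.169)),(t,T(108,183),(0,-.035,.169)),
        (s,C(425,362),(-.091,-.035,.05)),(s,C(480,432),(-.091,.035,.05)),(s,C(383,380),(0,.035,.169))]
    B,r=fit(bn,[.75,.2,0,.025]); print("bin",B.round(4),r)
    def tin(q,u):
        o=[(t,T(*p),L) for p,L in zip(q,[(.035,.035,.05),(.035,-.035,.05),(-.035,-.035,.05),(-.035,.035,.05)])]
        o+=[(s,C(*p),L) for p,L in zip(u,[(.035,.035,.05),(.035,-.035,.05),(-.035,-.035,.05),(-.035,.035,.05)])]
        X,r=fit(o,[.6,-.1,0.1,.004]); 
        c,sn=np.cos(P[2]),np.sin(P[2]); d=X[:2]-P[:2]
        print("tin",X.round(4),"in tray",np.round([c*d[0]+sn*d[1],-sn*d[0]+c*d[1],X[2]-P[2]],4),r)
    tin([(471,348),(556,341),(569,430),(482,438)],[(207,190),(148,158),(215,122),(270,165)])
    tin([(611,343),(693,324),(718,405),(630,424)],[(127,130),(76,108),(132,65),(187,95)])
E
python3 fit.py
```

```text
tray [ 0.5554 -0.1379  0.095  -0.0012] [[0.2, -0.1], [-0.8, 0.3], [-0.3, 0.1], [-0.3, 0.1], [-0.0, -0.3], [-0.5, -0.6]]
bin [ 0.7037  0.2196 -0.0455  0.0252] [[0.2, -0.6], [-1.2, -0.4], [-0.3, 0.2], [0.4, 0.1], [0.8, 0.1], [-0.5, 1.0], [-0.4, 0.0], [0.2, -3.2], [-0.2, 0.9]]
tin [ 0.5918 -0.1272  0.096  -0.002 ] in tray [0.0372 0.0072 0.001 ] [[0.1, 0.1], [0.7, -0.1], [0.1, -1.2], [-0.2, -1.2], [0.5, 2.0], [3.1, -0.1], [0.7, -0.7], [-0.7, -2.5]]
tin [ 0.604  -0.2418  0.2142 -0.0026] in tray [ 0.0385 -0.108   0.1191] [[-0.2, -0.8], [0.4, -0.4], [-0.3, -0.0], [0.5, -0.3], [1.6, 1.3], [0.9, -1.5], [0.0, -0.4], [-0.5, -0.4]]
```

```bash
cat >> h.py <<'E'
TR=(.5554,-.1379,.095)
def t2w(x,y): c,s=np.cos(TR[2]),np.sin(TR[2]); return np.array([TR[0]+c*x-s*y,TR[1]+s*x+c*y])
def plan(x,y,z,psi):
    st=get_state(); p=st["tool_pos"]; r=R.from_quat(st["eef_rot"]).as_matrix(); cur=np.arctan2(r[1,0],r[0,0])
    g=R.from_matrix(np.array([[np.cos(psi),np.sin(psi),0],[np.sin(psi),-np.cos(psi),0],[0,0,-1.]]))
    d=np.array([x,y,z])-p
    print("t",round(st["clock"],2),"pos",p.round(4),"psi",round(cur,4),"rotvec",(R.from_quat(st["eef_rot"]).inv()*g).as_rotvec().round(4),"shift now",(r.T@d*100).round(2),"shift after turn",(g.inv().apply(d)*100).round(2),"F",np.round(st["contact_force"],1),"M",np.round(st["moment"],2),"op",round(st["opening"],3))
E
python3 - <<'E'
from h import *; import pickle
S=pickle.load(open("s0.pkl","rb"))
p=[.7037-.116,.2196+.116*.0455,.087]
q=proj(S["top"],p)[0];print((q-[225,110])*3.75); q=proj(S["scene"],p)[0];print((q-[195,225])*3.333)
plan(.45,-.35,.25,-.0455); plan(.5877,.2249,.2,-.0455)
E
```

```text
[ 66.45176825 376.72826277]
[476.23342735 364.09470646]
t 0.1 pos [ 0.17   -0.6009  0.249 ] psi 0.2758 rotvec [-0.0016  0.0004  0.3213] shift now [ 33.78 -16.51  -0.08] shift after turn [ 26.83 -26.34  -0.1 ] F [-0.1  0.3  0.8] M [ 0.05 -0.01  0.03] op 0.999
t 0.1 pos [ 0.17   -0.6009  0.249 ] psi 0.2758 rotvec [-0.0016  0.0004  0.3213] shift now [ 62.68 -68.07   5.  ] shift after turn [ 37.97 -84.39   4.9 ] F [-0.1  0.3  0.8] M [ 0.05 -0.01  0.03] op 0.999
```

Request:
send_rows:
  motion:
    - {"x": 2.5, "y": -1, "rz": 0.064, "jaw": 8.8}
    - {"x": 2.5, "y": -1, "rz": 0.064}
    - {"x": 2.5, "y": -1.5, "rz": 0.064}
    - {"x": 2.5, "y": -1.5, "rz": 0.064}
    - {"x": 2.5, "y": -1.5, "rz": 0.064}

```text
schema error: expected keys x, y, z, rx, ry, rz, jaw
```

Request:
send_rows:
  motion:
    - {"x": 2.5, "y": -3}
    - {"x": 2.5, "y": -3}
    - {"x": 2.5, "y": -3}
    - {"x": 2.5, "y": -3}
    - {"x": 2.5, "y": -3}

```text
schema error: expected keys x, y, z, rx, ry, rz, jaw
```

Request:
send_rows:
  motion:
    - {"x": 1.5, "y": -4}
    - {"x": 1.5, "y": -4}
    - {"x": 1.5, "y": -4}
    - {"x": 1.5, "y": -4}
    - {"x": 1.5, "y": -4}

```text
schema error: expected keys x, y, z, rx, ry, rz, jaw
```

```bash
python3 -c "
from h import *
plan(.5877,.2249,.2,-.0455)"
```

```text
t 0.1 pos [ 0.17   -0.6009  0.249 ] psi 0.2758 rotvec [-0.0016  0.0004  0.3213] shift now [ 62.68 -68.07   5.  ] shift after turn [ 37.97 -84.39   4.9 ] F [-0.1  0.3  0.8] M [ 0.05 -0.01  0.03] op 0.999
```

All keys are needed in every row.

Request:
send_rows:
  motion:
    - {"x": 2.5, "y": -1, "z": 0, "rx": 0, "ry": 0, "rz": 0.064, "jaw": 8.8}
    - {"x": 2.5, "y": -1, "z": 0, "rx": 0, "ry": 0, "rz": 0.064, "jaw": 8.8}
    - {"x": 2.5, "y": -1.5, "z": 0, "rx": 0, "ry": 0, "rz": 0.064, "jaw": 8.8}
    - {"x": 2.5, "y": -1.5, "z": 0, "rx": 0, "ry": 0, "rz": 0.064, "jaw": 8.8}
    - {"x": 2.5, "y": -1.5, "z": 0, "rx": 0, "ry": 0, "rz": 0.064, "jaw": 8.8}

```text
clock: 0.6
tool_pos: [0.2853, -0.5177, 0.2493]
eef_rot: [1.0, -0.024, -0.0, -0.001]
contact_force: [0.0, -0.7, -0.1]
opening: 0.999
finger_force: 0.0
```

Request:
send_rows:
  motion:
    - {"x": 2.5, "y": -3, "z": 0, "rx": 0, "ry": 0, "rz": 0, "jaw": 8.8}
    - {"x": 2.5, "y": -3, "z": 0, "rx": 0, "ry": 0, "rz": 0, "jaw": 8.8}
    - {"x": 2.5, "y": -3, "z": 0, "rx": 0, "ry": 0, "rz": 0, "jaw": 8.8}
    - {"x": 2.5, "y": -3, "z": 0, "rx": 0, "ry": 0, "rz": 0, "jaw": 8.8}
    - {"x": 2.5, "y": -3, "z": 0, "rx": 0, "ry": 0, "rz": 0, "jaw": 8.8}

```text
clock: 1.1
tool_pos: [0.417, -0.3731, 0.2494]
eef_rot: [1.0, -0.022, -0.0, -0.0]
contact_force: [1.0, -0.3, -0.4]
opening: 0.998
finger_force: 0.0
```

Request:
send_rows:
  motion:
    - {"x": 1.5, "y": -4, "z": 0, "rx": 0, "ry": 0, "rz": 0, "jaw": 8.8}
    - {"x": 1.5, "y": -4, "z": 0, "rx": 0, "ry": 0, "rz": 0, "jaw": 8.8}
    - {"x": 1.5, "y": -4, "z": 0, "rx": 0, "ry": 0, "rz": 0, "jaw": 8.8}
    - {"x": 1.5, "y": -4, "z": 0, "rx": 0, "ry": 0, "rz": 0, "jaw": 8.8}
    - {"x": 1.5, "y": -4, "z": 0, "rx": 0, "ry": 0, "rz": 0, "jaw": 8.8}

```text
clock: 1.6
tool_pos: [0.5002, -0.1763, 0.2495]
eef_rot: [1.0, -0.022, -0.0, -0.0]
contact_force: [0.8, 0.7, -0.8]
opening: 0.998
finger_force: 0.0
```

```bash
python3 -c "
from h import *
plan(.5877,.2249,.2,-.0455)"
```

```text
t 1.6 pos [ 0.5002 -0.1763  0.2495] psi -0.0442 rotvec [-0.0001  0.0006  0.0013] shift now [  6.97 -40.47   4.95] shift after turn [  6.91 -40.48   4.95] F [ 0.8  0.7 -0.8] M [-0.02 -0.06 -0.02] op 0.998
```

Request:
send_rows:
  motion:
    - {"x": 0.7, "y": -4, "z": 0, "rx": 0, "ry": 0, "rz": 0, "jaw": 8.8}
    - {"x": 0.7, "y": -4, "z": 0, "rx": 0, "ry": 0, "rz": 0, "jaw": 8.8}
    - {"x": 0.7, "y": -4, "z": 0, "rx": 0, "ry": 0, "rz": 0, "jaw": 8.8}
    - {"x": 0.7, "y": -4, "z": 0, "rx": 0, "ry": 0, "rz": 0, "jaw": 8.8}
    - {"x": 0.7, "y": -4, "z": 0, "rx": 0, "ry": 0, "rz": 0, "jaw": 8.8}

```text
clock: 2.1
tool_pos: [0.5437, 0.0219, 0.2494]
eef_rot: [1.0, -0.022, -0.0, 0.0]
contact_force: [0.3, 0.9, -0.0]
opening: 0.997
finger_force: 0.0
```

Request:
send_rows:
  motion:
    - {"x": 0.7, "y": -4, "z": 0, "rx": 0, "ry": 0, "rz": 0, "jaw": 8.8}
    - {"x": 0.7, "y": -4, "z": 0, "rx": 0, "ry": 0, "rz": 0, "jaw": 8.8}
    - {"x": 0.7, "y": -4, "z": 0, "rx": 0, "ry": 0, "rz": 0, "jaw": 8.8}
    - {"x": 0.7, "y": -4, "z": 0, "rx": 0, "ry": 0, "rz": 0, "jaw": 8.8}
    - {"x": 0, "y": 0, "z": 0, "rx": 0, "ry": 0, "rz": 0, "jaw": 8.8}

```text
clock: 2.6
tool_pos: [0.5784, 0.1874, 0.2491]
eef_rot: [1.0, -0.017, -0.0, -0.003]
contact_force: [-0.5, 1.1, -0.3]
opening: 0.998
finger_force: 0.0
```

```bash
python3 -c "
from h import *
plan(.5877,.2249,.06,-.0455)
a=snapshot('top');b=snapshot('scene')
A=cv2.resize(a['img'][120:250,200:300],(462,600),interpolation=cv2.INTER_CUBIC)
B=cv2.resize(b['img'][295:395,265:350],(338,400),interpolation=cv2.INTER_CUBIC)
o=np.zeros((600,800,3),np.uint8);o[:,:462]=A;o[:400,462:]=B
cv2.imwrite('pics/ap.png',o[...,::-1])"
```

```text
t 2.6 pos [0.5784 0.1874 0.2491] psi -0.0341 rotvec [-0.0057  0.0003  0.0114] shift now [ 0.8  -3.67 18.93] shift after turn [ 0.76 -3.79 18.91] F [-0.5  1.1 -0.3] M [ 0.05  0.03 -0.04] op 0.998
```

View pics/ap.png

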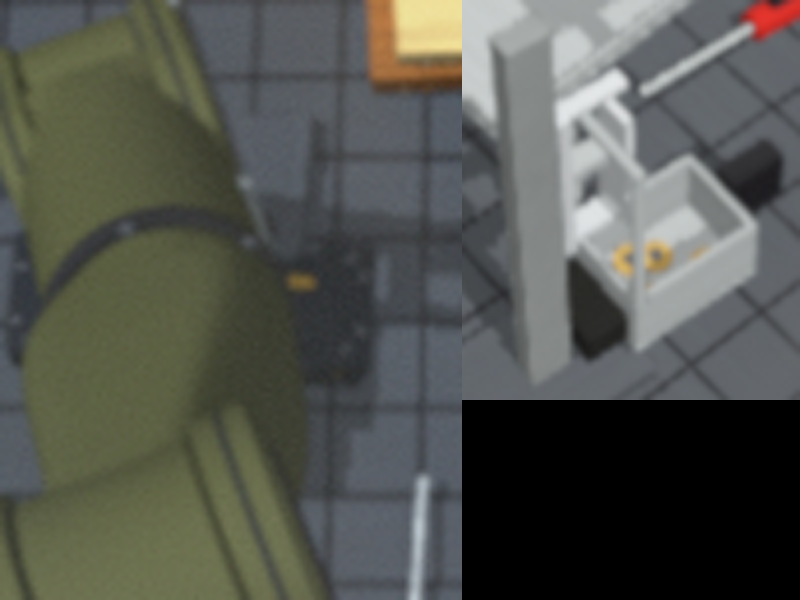

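The arm hides the bin from above. The scene view shows the bar between the peg and a light vertical guard plate, whose top edge runs about (600,95) to (635,125) in the crop, with the tongue end at (625,85). I'll estimate the tip height by projecting both.

```bash
python3 -c "
from h import *
import pickle
s=pickle.load(open('s0.pkl','rb'))['scene']
def w(x,y,z): c,q=np.cos(-.0455),np.sin(-.0455); return [.7037+c*x-q*y,.2196+q*x+c*y,z]
f=lambda P:((proj(s,P)-[265,295])*[3.976,4]+[462,0]).round(0).tolist()
for h in (.022,.03,.035,.04,.045,.05,.06,.077): print(h,'tip',f([w(-.0105,-.015,.19+h),w(-.0105,.015,.19+h)]),'tongue end bottom',f([w(-.014,-.006,.206+h),w(-.014,.006,.206+h)]))
print('bar',f([w(0,-.033,.194),w(0,.033,.194)]))
plan(.5877,.2249,.06,-.0455)
"
```

```text
0.022 tip [[601.0, 94.0], [632.0, 127.0]] tongue end bottom [[615.0, 83.0], [627.0, 96.0]]
0.03 tip [[601.0, 85.0], [632.0, 118.0]] tongue end bottom [[614.0, 74.0], [627.0, 87.0]]
0.035 tip [[601.0, 79.0], [632.0, 112.0]] tongue end bottom [[614.0, 68.0], [627.0, 81.0]]
0.04 tip [[600.0, 74.0], [632.0, 106.0]] tongue end bottom [[614.0, 62.0], [627.0, 75.0]]
0.045 tip [[600.0, 68.0], [632.0, 101.0]] tongue end bottom [[614.0, 56.0], [627.0, 69.0]]
0.05 tip [[600.0, 62.0], [631.0, 95.0]] tongue end bottom [[614.0, 50.0], [626.0, 63.0]]
0.06 tip [[600.0, 51.0], [631.0, 83.0]] tongue end bottom [[613.0, 38.0], [626.0, 51.0]]
0.077 tip [[599.0, 30.0], [631.0, 63.0]] tongue end bottom [[613.0, 18.0], [626.0, 31.0]]
bar [[569.0, 104.0], [637.0, 176.0]]
t 2.7 pos [0.5783 0.1797 0.249 ] psi -0.0418 rotvec [0.0006 0.0011 0.0037] shift now [ 0.77 -4.57 18.9 ] shift after turn [ 0.73 -4.56 18.9 ] F [ 0.7 -1.4 -0.5] M [-0.08 -0.01  0.  ] op 0.999
```

Request:
send_rows:
  motion:
    - {"x": 0.3, "y": -1.9, "z": 1, "rx": -0.003, "ry": 0, "rz": 0.006, "jaw": 8.8}
    - {"x": 0.3, "y": -1.9, "z": 1, "rx": -0.003, "ry": 0, "rz": 0.006, "jaw": 8.8}
    - {"x": 0.2, "y": 0, "z": 2, "rx": 0, "ry": 0, "rz": 0, "jaw": 8.8}
    - {"x": 0, "y": 0, "z": 2, "rx": 0, "ry": 0, "rz": 0, "jaw": 8.8}
    - {"x": 0, "y": 0, "z": 2, "rx": 0, "ry": 0, "rz": 0, "jaw": 8.8}

```text
clock: 3.2
tool_pos: [0.5887, 0.2133, 0.1689]
eef_rot: [1.0, -0.029, -0.0, 0.004]
contact_force: [0.8, 0.3, 0.2]
opening: 0.995
finger_force: 0.0
```

```bash
python3 -c "
from h import *
plan(.5877,.2249,.06,-.0455)"
```

```text
t 3.2 pos [0.5887 0.2133 0.1689] psi -0.0589 rotvec [ 0.0079  0.0001 -0.0134] shift now [-0.17 -1.24 10.88] shift after turn [-0.16 -1.15 10.89] F [0.8 0.3 0.2] M [ 0.03 -0.   -0.01] op 0.995
```

Request:
send_rows:
  motion:
    - {"x": -0.1, "y": -0.6, "z": 1, "rx": 0.004, "ry": 0, "rz": -0.0065, "jaw": 8.8}
    - {"x": -0.1, "y": -0.6, "z": 1, "rx": 0.004, "ry": 0, "rz": -0.0065, "jaw": 8.8}
    - {"x": 0, "y": 0, "z": 2, "rx": 0, "ry": 0, "rz": 0, "jaw": 8.8}
    - {"x": 0, "y": 0, "z": 2, "rx": 0, "ry": 0, "rz": 0, "jaw": 8.8}
    - {"x": 0, "y": 0, "z": 0.5, "rx": 0, "ry": 0, "rz": 0, "jaw": 8.8}

```text
clock: 3.7
tool_pos: [0.5862, 0.2277, 0.1031]
eef_rot: [1.0, -0.021, -0.001, -0.0]
contact_force: [-0.7, -0.2, 0.1]
opening: 0.998
finger_force: 0.0
```

```bash
python3 -c "
from h import *
plan(.5877,.2249,.06,-.0455)"
```

```text
t 3.7 pos [0.5862 0.2277 0.1031] psi -0.043 rotvec [-0.0009  0.0026  0.0025] shift now [0.17 0.28 4.3 ] shift after turn [0.16 0.28 4.31] F [-0.7 -0.2  0.1] M [ 0.    0.05 -0.05] op 0.998
```

Request:
send_rows:
  motion:
    - {"x": 0.1, "y": 0.1, "z": 1.4, "rx": 0, "ry": 0.002, "rz": 0.002, "jaw": 8.8}
    - {"x": 0, "y": 0.1, "z": 1.4, "rx": 0, "ry": 0, "rz": 0, "jaw": 8.8}
    - {"x": 0, "y": 0, "z": 1.4, "rx": 0, "ry": 0, "rz": 0, "jaw": 6}
    - {"x": 0, "y": 0, "z": 0, "rx": 0, "ry": 0, "rz": 0, "jaw": 4.5}
    - {"x": 0, "y": 0, "z": 0, "rx": 0, "ry": 0, "rz": 0, "jaw": 3.5}
  grip_force: 5

```text
clock: 4.2
tool_pos: [0.5882, 0.2261, 0.0623]
eef_rot: [1.0, -0.023, 0.001, -0.001]
contact_force: [-0.2, 0.1, 0.8]
opening: 0.747
finger_force: 0.0
```

Request:
send_rows:
  motion:
    - {"x": 0, "y": 0, "z": 0, "rx": 0, "ry": 0, "rz": 0, "jaw": 3}
    - {"x": 0, "y": 0, "z": 0, "rx": 0, "ry": 0, "rz": 0, "jaw": 2.5}
    - {"x": 0, "y": 0, "z": 0, "rx": 0, "ry": 0, "rz": 0, "jaw": 2}
    - {"x": 0, "y": 0, "z": 0, "rx": 0, "ry": 0, "rz": 0, "jaw": 1}
    - {"x": 0, "y": 0, "z": 0, "rx": 0, "ry": 0, "rz": 0, "jaw": 1}
  grip_force: 5

```text
clock: 4.7
tool_pos: [0.5883, 0.2261, 0.0628]
eef_rot: [1.0, -0.023, 0.001, -0.001]
contact_force: [0.0, -0.7, 0.9]
opening: 0.297
finger_force: 0.0
```

```bash
python3 -c "
from h import *
plan(.5877,.2249,.06,-.0455);print(get_state()['finger_force'])"
```

```text
t 4.7 pos [0.5883 0.2261 0.0628] psi -0.0452 rotvec [-0.0021 -0.0023  0.0003] shift now [-0.06  0.13  0.28] shift after turn [-0.06  0.13  0.28] F [ 0.  -0.7  0.9] M [ 0.02  0.03 -0.01] op 0.297
0.0
```

Request:
send_rows:
  motion:
    - {"x": 0, "y": 0, "z": 0.2, "rx": 0, "ry": 0, "rz": 0, "jaw": 1}
    - {"x": 0, "y": 0, "z": 0, "rx": 0, "ry": 0, "rz": 0, "jaw": 1}
    - {"x": 0, "y": 0, "z": 0, "rx": 0, "ry": 0, "rz": 0, "jaw": 1}
    - {"x": 0, "y": 0, "z": 0, "rx": 0, "ry": 0, "rz": 0, "jaw": 1}
    - {"x": 0, "y": 0, "z": 0, "rx": 0, "ry": 0, "rz": 0, "jaw": 1}
  grip_force: 5

```text
clock: 5.2
tool_pos: [0.5886, 0.2259, 0.0608]
eef_rot: [1.0, -0.023, 0.001, -0.001]
contact_force: [-0.1, -1.5, 3.3]
opening: 0.227
finger_force: 5.0
```

Request:
send_rows:
  motion:
    - {"x": 0, "y": 0, "z": 0, "rx": 0, "ry": 0, "rz": 0, "jaw": 1}
    - {"x": 0, "y": 0, "z": 0, "rx": 0, "ry": 0, "rz": 0, "jaw": 1}
    - {"x": 0, "y": 0, "z": 0, "rx": 0, "ry": 0, "rz": 0, "jaw": 1}
    - {"x": 0, "y": 0, "z": 0, "rx": 0, "ry": 0, "rz": 0, "jaw": 1}
    - {"x": 0, "y": 0, "z": 0, "rx": 0, "ry": 0, "rz": 0, "jaw": 1}
  grip_force: 50

```text
clock: 5.7
tool_pos: [0.5887, 0.226, 0.0607]
eef_rot: [1.0, -0.023, 0.001, -0.001]
contact_force: [2.2, -1.6, 2.9]
opening: 0.223
finger_force: 49.9
```

```bash
python3 -c "
from h import *
plan(.5877,.2249,.06,-.0455);print(get_state()['finger_force'])"
```

```text
t 5.7 pos [0.5887 0.226  0.0607] psi -0.0454 rotvec [-0.002  -0.0028  0.0001] shift now [-0.09  0.12  0.07] shift after turn [-0.09  0.12  0.07] F [ 2.2 -1.6  2.9] M [-0.23 -0.35 -0.19] op 0.223
49.89488214254379
```

Request:
send_rows:
  motion:
    - {"x": 0, "y": 0, "z": -0.2, "rx": 0, "ry": 0, "rz": 0, "jaw": 1}
    - {"x": 0, "y": 0, "z": -0.2, "rx": 0, "ry": 0, "rz": 0, "jaw": 1}
    - {"x": 0, "y": 0, "z": -0.2, "rx": 0, "ry": 0, "rz": 0, "jaw": 1}
    - {"x": 0, "y": 0, "z": -0.2, "rx": 0, "ry": 0, "rz": 0, "jaw": 1}
    - {"x": 0, "y": 0, "z": 0, "rx": 0, "ry": 0, "rz": 0, "jaw": 1}
  grip_force: 55

```text
clock: 6.2
tool_pos: [0.5879, 0.2264, 0.0686]
eef_rot: [1.0, -0.022, 0.001, -0.001]
contact_force: [0.9, -0.2, -3.8]
opening: 0.227
finger_force: 54.9
```

```bash
python3 -c "
from h import *
plan(.5887,.226,.08,-.0455)
st=get_state();print(st['contact_force'],st['moment'])
a=snapshot('scene');plan(.5887,.226,.08,-.0455)
cv2.imwrite('pics/l1.png',cv2.resize(a['img'][265:395,265:395],(598,598),interpolation=cv2.INTER_CUBIC)[...,::-1])"
```

```text
t 6.2 pos [0.5879 0.2264 0.0686] psi -0.0447 rotvec [-0.0021 -0.0015  0.0008] shift now [ 0.09  0.03 -1.14] shift after turn [ 0.09  0.04 -1.14] F [ 0.9 -0.2 -3.8] M [-0.    0.2   0.05] op 0.227
[ 0.89501195 -0.24901572 -3.84458884] [-0.00065638  0.20182285  0.04590755]
t 6.25 pos [0.5879 0.2263 0.0685] psi -0.0448 rotvec [-0.002  -0.0014  0.0007] shift now [ 0.09  0.02 -1.15] shift after turn [ 0.09  0.03 -1.15] F [-0.3  0.6 -2.2] M [-0.03  0.19 -0.03] op 0.226
```

View pics/l1.png

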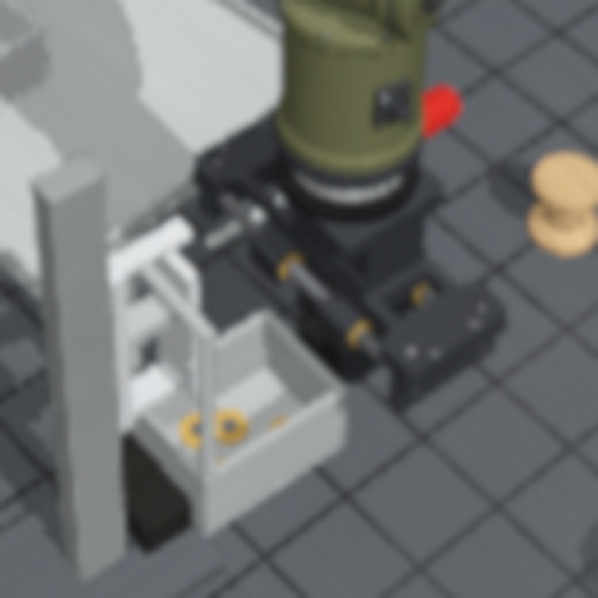

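Bin held and lifted about 8 mm; in the crop the bail bar runs (150,265) to (205,325), still under the tongue, whose end is at (190,230). Continuing the lift.

Request:
send_rows:
  motion:
    - {"x": 0, "y": 0, "z": -0.3, "rx": 0, "ry": 0, "rz": 0, "jaw": 1}
    - {"x": 0, "y": 0, "z": -0.3, "rx": 0, "ry": 0, "rz": 0, "jaw": 1}
    - {"x": 0, "y": 0, "z": -0.3, "rx": 0, "ry": 0, "rz": 0, "jaw": 1}
    - {"x": 0, "y": 0, "z": -0.2, "rx": 0, "ry": 0, "rz": 0, "jaw": 1}
    - {"x": 0, "y": 0, "z": -0.1, "rx": 0, "ry": 0, "rz": 0, "jaw": 1}

```text
clock: 6.75
tool_pos: [0.5884, 0.2261, 0.081]
eef_rot: [1.0, -0.023, 0.001, -0.001]
contact_force: [0.3, -0.7, -3.7]
opening: 0.222
finger_force: 54.9
```

```bash
python3 -c "
from h import *
plan(.5887,.226,.08,-.0455)"
```

```text
t 6.75 pos [0.5884 0.2261 0.081 ] psi -0.0452 rotvec [-0.0021 -0.0025  0.0003] shift now [0.03 0.01 0.1 ] shift after turn [0.03 0.01 0.1 ] F [ 0.3 -0.7 -3.7] M [ 0.06  0.19 -0.04] op 0.222
```

Request:
send_rows:
  motion:
    - {"x": 0, "y": 0, "z": -0.2, "rx": 0, "ry": 0, "rz": 0, "jaw": 1}
    - {"x": 0, "y": 0, "z": -0.2, "rx": 0, "ry": 0, "rz": 0, "jaw": 1}
    - {"x": 0, "y": 0, "z": -0.2, "rx": 0, "ry": 0, "rz": 0, "jaw": 1}
    - {"x": 0, "y": 0, "z": -0.2, "rx": 0, "ry": 0, "rz": 0, "jaw": 1}
    - {"x": 0, "y": 0, "z": 0, "rx": 0, "ry": 0, "rz": 0, "jaw": 1}

```text
clock: 7.25
tool_pos: [0.5884, 0.2262, 0.0889]
eef_rot: [1.0, -0.023, 0.001, -0.001]
contact_force: [-0.3, -0.2, -2.8]
opening: 0.224
finger_force: 54.9
```

```bash
python3 -c "
from h import *
plan(.5887,.226,.08,-.0455)"
```

```text
t 7.25 pos [0.5884 0.2262 0.0889] psi -0.0452 rotvec [-0.0022 -0.0026  0.0003] shift now [0.03 0.02 0.89] shift after turn [0.03 0.01 0.89] F [-0.3 -0.2 -2.8] M [0.05 0.1  0.01] op 0.224
```

Request:
send_rows:
  motion:
    - {"x": 0, "y": 0, "z": -0.05, "rx": 0, "ry": 0, "rz": 0, "jaw": 1}
    - {"x": 0, "y": 0, "z": -0.05, "rx": 0, "ry": 0, "rz": 0, "jaw": 1}
    - {"x": 0, "y": 0, "z": -0.05, "rx": 0, "ry": 0, "rz": 0, "jaw": 1}
    - {"x": 0, "y": 0, "z": 0, "rx": 0, "ry": 0, "rz": 0, "jaw": 1}
    - {"x": 0, "y": 0, "z": 0, "rx": 0, "ry": 0, "rz": 0, "jaw": 1}

```text
clock: 7.75
tool_pos: [0.5882, 0.226, 0.0901]
eef_rot: [1.0, -0.023, 0.001, -0.001]
contact_force: [0.9, -0.1, -3.2]
opening: 0.22
finger_force: 54.9
```

```bash
python3 -c "
from h import *
plan(.5887,.226,.08,-.0455)"
```

```text
t 7.75 pos [0.5882 0.226  0.0901] psi -0.0452 rotvec [-0.0019 -0.0019  0.0003] shift now [0.05 0.   1.01] shift after turn [ 0.05 -0.    1.01] F [ 0.9 -0.1 -3.2] M [ 0.05  0.16 -0.01] op 0.22
```

Request:
send_rows:
  motion:
    - {"x": 0, "y": 0, "z": -0.05, "rx": 0, "ry": 0, "rz": 0, "jaw": 1}
    - {"x": 0, "y": 0, "z": -0.05, "rx": 0, "ry": 0, "rz": 0, "jaw": 1}
    - {"x": 0, "y": 0, "z": -0.05, "rx": 0, "ry": 0, "rz": 0, "jaw": 1}
    - {"x": 0, "y": 0, "z": 0, "rx": 0, "ry": 0, "rz": 0, "jaw": 1}
    - {"x": 0, "y": 0, "z": 0, "rx": 0, "ry": 0, "rz": 0, "jaw": 1}

```text
clock: 8.25
tool_pos: [0.5882, 0.2261, 0.0916]
eef_rot: [1.0, -0.023, 0.001, -0.001]
contact_force: [-0.1, 0.2, -3.1]
opening: 0.223
finger_force: 54.9
```

```bash
python3 -c "
from h import *
plan(.5887,.226,.08,-.0455)"
```

```text
t 8.25 pos [0.5882 0.2261 0.0916] psi -0.0452 rotvec [-0.002  -0.0021  0.0003] shift now [0.05 0.01 1.16] shift after turn [0.05 0.   1.16] F [-0.1  0.2 -3.1] M [ 0.11  0.16 -0.03] op 0.223
```

Request:
send_rows:
  motion:
    - {"x": 0, "y": 0, "z": -0.05, "rx": 0, "ry": 0, "rz": 0, "jaw": 1}
    - {"x": 0, "y": 0, "z": -0.05, "rx": 0, "ry": 0, "rz": 0, "jaw": 1}
    - {"x": 0, "y": 0, "z": -0.05, "rx": 0, "ry": 0, "rz": 0, "jaw": 1}
    - {"x": 0, "y": 0, "z": 0, "rx": 0, "ry": 0, "rz": 0, "jaw": 1}
    - {"x": 0, "y": 0, "z": 0, "rx": 0, "ry": 0, "rz": 0, "jaw": 1}

```text
clock: 8.75
tool_pos: [0.5882, 0.2261, 0.0931]
eef_rot: [1.0, -0.023, 0.001, -0.001]
contact_force: [0.6, 0.5, -2.5]
opening: 0.219
finger_force: 54.9
```

```bash
python3 -c "
from h import *
plan(.5887,.226,.08,-.0455)
a=snapshot('scene');cv2.imwrite('pics/l2.png',cv2.resize(a['img'][290:350,275:335],(600,600),interpolation=cv2.INTER_CUBIC)[...,::-1])"
```

```text
t 8.75 pos [0.5882 0.2261 0.0931] psi -0.0451 rotvec [-0.0019 -0.0021  0.0004] shift now [0.05 0.01 1.31] shift after turn [0.05 0.   1.31] F [ 0.6  0.5 -2.5] M [ 0.08  0.19 -0.01] op 0.219
```

View pics/l2.png

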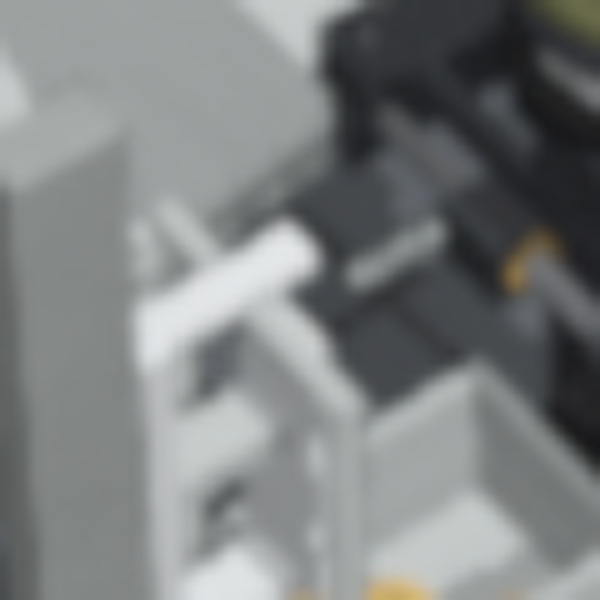

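The bar, from (170,215) to (350,405) in the crop, now passes close beneath the tongue, with no contact force yet.

Request:
send_rows:
  motion:
    - {"x": 0, "y": 0, "z": -0.05, "rx": 0, "ry": 0, "rz": 0, "jaw": 1}
    - {"x": 0, "y": 0, "z": -0.05, "rx": 0, "ry": 0, "rz": 0, "jaw": 1}
    - {"x": 0, "y": 0, "z": -0.04, "rx": 0, "ry": 0, "rz": 0, "jaw": 1}
    - {"x": 0, "y": 0, "z": 0, "rx": 0, "ry": 0, "rz": 0, "jaw": 1}
    - {"x": 0, "y": 0, "z": 0, "rx": 0, "ry": 0, "rz": 0, "jaw": 1}

```text
clock: 9.3
tool_pos: [0.5882, 0.226, 0.0945]
eef_rot: [1.0, -0.023, 0.001, -0.001]
contact_force: [-0.3, -0.4, -2.0]
opening: 0.223
finger_force: 54.9
```

```bash
python3 -c "
from h import *
plan(.5887,.226,.08,-.0455)"
```

```text
t 9.3 pos [0.5882 0.226  0.0945] psi -0.0452 rotvec [-0.002  -0.0021  0.0003] shift now [0.05 0.   1.45] shift after turn [0.05 0.   1.45] F [-0.3 -0.4 -2. ] M [ 0.03  0.17 -0.01] op 0.223
```

Request:
send_rows:
  motion:
    - {"x": 0, "y": 0, "z": -0.05, "rx": 0, "ry": 0, "rz": 0, "jaw": 1}
    - {"x": 0, "y": 0, "z": -0.05, "rx": 0, "ry": 0, "rz": 0, "jaw": 1}
    - {"x": 0, "y": 0, "z": -0.04, "rx": 0, "ry": 0, "rz": 0, "jaw": 1}
    - {"x": 0, "y": 0, "z": 0, "rx": 0, "ry": 0, "rz": 0, "jaw": 1}
    - {"x": 0, "y": 0, "z": 0, "rx": 0, "ry": 0, "rz": 0, "jaw": 1}

```text
clock: 9.8
tool_pos: [0.5882, 0.2261, 0.0959]
eef_rot: [1.0, -0.023, 0.001, -0.001]
contact_force: [-0.2, -0.0, -3.4]
opening: 0.221
finger_force: 54.9
```

```bash
python3 -c "
from h import *
plan(.5887,.226,.08,-.0455)"
```

```text
t 9.8 pos [0.5882 0.2261 0.0959] psi -0.0452 rotvec [-0.002  -0.002   0.0003] shift now [0.05 0.01 1.59] shift after turn [0.05 0.   1.59] F [-0.2 -0.  -3.4] M [ 0.08  0.22 -0.01] op 0.221
```

Request:
send_rows:
  motion:
    - {"x": 0, "y": 0, "z": -0.05, "rx": 0, "ry": 0, "rz": 0, "jaw": 1}
    - {"x": 0, "y": 0, "z": -0.04, "rx": 0, "ry": 0, "rz": 0, "jaw": 1}
    - {"x": 0, "y": 0, "z": -0.04, "rx": 0, "ry": 0, "rz": 0, "jaw": 1}
    - {"x": 0, "y": 0, "z": 0, "rx": 0, "ry": 0, "rz": 0, "jaw": 1}
    - {"x": 0, "y": 0, "z": 0, "rx": 0, "ry": 0, "rz": 0, "jaw": 1}

```text
clock: 10.3
tool_pos: [0.5882, 0.2261, 0.0972]
eef_rot: [1.0, -0.023, 0.001, -0.001]
contact_force: [0.6, -1.0, -2.8]
opening: 0.219
finger_force: 54.9
```

```bash
python3 -c "
from h import *
plan(.5887,.226,.08,-.0455)"
```

```text
t 10.3 pos [0.5882 0.2261 0.0972] psi -0.0452 rotvec [-0.002  -0.0021  0.0003] shift now [0.05 0.01 1.72] shift after turn [0.05 0.   1.72] F [ 0.6 -1.  -2.8] M [0.05 0.22 0.02] op 0.219
```

Request:
send_rows:
  motion:
    - {"x": 0, "y": 0, "z": -0.05, "rx": 0, "ry": 0, "rz": 0, "jaw": 1}
    - {"x": 0, "y": 0, "z": -0.04, "rx": 0, "ry": 0, "rz": 0, "jaw": 1}
    - {"x": 0, "y": 0, "z": -0.04, "rx": 0, "ry": 0, "rz": 0, "jaw": 1}
    - {"x": 0, "y": 0, "z": 0, "rx": 0, "ry": 0, "rz": 0, "jaw": 1}
    - {"x": 0, "y": 0, "z": 0, "rx": 0, "ry": 0, "rz": 0, "jaw": 1}

```text
clock: 10.8
tool_pos: [0.5878, 0.226, 0.0983]
eef_rot: [1.0, -0.023, 0.001, -0.001]
contact_force: [-0.7, 1.0, -4.6]
opening: 0.216
finger_force: 54.9
```

```bash
python3 -c "
from h import *
plan(.5887,.226,.08,-.0455)"
```

```text
t 10.8 pos [0.5878 0.226  0.0983] psi -0.0451 rotvec [-0.0017 -0.0012  0.0004] shift now [ 0.09 -0.    1.83] shift after turn [ 0.09 -0.    1.83] F [-0.7  1.  -4.6] M [0.08 0.45 0.01] op 0.216
```

My jumped to 0.45 N·m, so the bar is lightly touching the tongue at z ≈ 0.098. I'll back down 4 mm and draw out.

Request:
send_rows:
  motion:
    - {"x": 0, "y": 0, "z": 0.2, "rx": 0, "ry": 0, "rz": 0, "jaw": 1}
    - {"x": 0, "y": 0, "z": 0.2, "rx": 0, "ry": 0, "rz": 0, "jaw": 1}
    - {"x": 0, "y": 0, "z": 0, "rx": 0, "ry": 0, "rz": 0, "jaw": 1}
    - {"x": -0.2, "y": 0, "z": 0, "rx": 0, "ry": 0, "rz": 0, "jaw": 1}
    - {"x": -0.2, "y": 0, "z": 0, "rx": 0, "ry": 0, "rz": 0, "jaw": 1}

```text
clock: 11.3
tool_pos: [0.5842, 0.2262, 0.0946]
eef_rot: [1.0, -0.023, 0.001, -0.001]
contact_force: [-0.3, -0.2, -3.2]
opening: 0.222
finger_force: 54.9
```

```bash
python3 -c "
from h import *
plan(.5887,.226,.08,-.0455)"
```

```text
t 11.3 pos [0.5842 0.2262 0.0946] psi -0.0452 rotvec [-0.002  -0.0023  0.0003] shift now [0.45 0.01 1.46] shift after turn [0.45 0.   1.46] F [-0.3 -0.2 -3.2] M [ 0.07  0.2  -0.03] op 0.222
```

Request:
send_rows:
  motion:
    - {"x": -0.3, "y": 0, "z": 0, "rx": 0, "ry": 0, "rz": 0, "jaw": 1}
    - {"x": -0.4, "y": 0, "z": 0, "rx": 0, "ry": 0, "rz": 0, "jaw": 1}
    - {"x": -0.5, "y": 0, "z": 0, "rx": 0, "ry": 0, "rz": 0, "jaw": 1}
    - {"x": -0.6, "y": 0, "z": 0, "rx": 0, "ry": 0, "rz": 0, "jaw": 1}
    - {"x": -0.8, "y": 0, "z": 0, "rx": 0, "ry": 0, "rz": 0, "jaw": 1}

```text
clock: 11.8
tool_pos: [0.5578, 0.2274, 0.0945]
eef_rot: [1.0, -0.023, 0.001, -0.001]
contact_force: [-0.3, -0.2, -2.6]
opening: 0.221
finger_force: 54.9
```

Request:
send_rows:
  motion:
    - {"x": -1, "y": 0, "z": 0, "rx": 0, "ry": 0, "rz": 0, "jaw": 1}
    - {"x": -1, "y": 0, "z": 0, "rx": 0, "ry": 0, "rz": 0, "jaw": 1}
    - {"x": -1, "y": 0, "z": 0, "rx": 0, "ry": 0, "rz": 0, "jaw": 1}
    - {"x": -1, "y": 0, "z": 0, "rx": 0, "ry": 0, "rz": 0, "jaw": 1}
    - {"x": -1, "y": 0, "z": 0, "rx": 0, "ry": 0, "rz": 0, "jaw": 1}

```text
clock: 12.3
tool_pos: [0.5074, 0.2298, 0.0944]
eef_rot: [1.0, -0.023, 0.001, -0.001]
contact_force: [0.3, 1.0, -3.2]
opening: 0.222
finger_force: 54.9
```

```bash
python3 -c "
from h import *
b=t2w(.112-.115,.098);print(b)
plan(b[0],b[1],.16,.095)"
```

```text
[ 0.54311752 -0.04062646]
t 12.3 pos [0.5074 0.2298 0.0944] psi -0.045 rotvec [-0.0019 -0.0022 -0.14  ] shift now [ 4.8  26.84 -6.6 ] shift after turn [ 0.99 27.26 -6.56] F [ 0.3  1.  -3.2] M [-0.    0.2  -0.03] op 0.222
```

Request:
send_rows:
  motion:
    - {"x": 0, "y": 0, "z": -0.5, "rx": 0, "ry": 0, "rz": -0.05, "jaw": 1}
    - {"x": 0, "y": 1, "z": -0.5, "rx": 0, "ry": 0, "rz": -0.05, "jaw": 1}
    - {"x": 0.2, "y": 2, "z": -0.5, "rx": 0, "ry": 0, "rz": -0.04, "jaw": 1}
    - {"x": 0.2, "y": 3, "z": -0.5, "rx": 0, "ry": 0, "rz": 0, "jaw": 1}
    - {"x": 0.2, "y": 3, "z": 0, "rx": 0, "ry": 0, "rz": 0, "jaw": 1}

```text
clock: 12.8
tool_pos: [0.5211, 0.1401, 0.1148]
eef_rot: [0.999, 0.048, 0.002, -0.001]
contact_force: [0.4, 0.8, -3.0]
opening: 0.221
finger_force: 54.9
```

Request:
send_rows:
  motion:
    - {"x": 0, "y": 3, "z": 0, "rx": 0, "ry": 0, "rz": 0, "jaw": 1}
    - {"x": 0, "y": 3, "z": 0, "rx": 0, "ry": 0, "rz": 0, "jaw": 1}
    - {"x": 0, "y": 3, "z": 0, "rx": 0, "ry": 0, "rz": 0, "jaw": 1}
    - {"x": 0, "y": 3, "z": 0, "rx": 0, "ry": 0, "rz": 0, "jaw": 1}
    - {"x": 0, "y": 3, "z": 0, "rx": 0, "ry": 0, "rz": 0, "jaw": 1}

```text
clock: 13.3
tool_pos: [0.5349, -0.01, 0.114]
eef_rot: [0.999, 0.047, 0.001, -0.001]
contact_force: [-0.5, -0.6, -2.6]
opening: 0.222
finger_force: 54.9
```

```bash
python3 -c "
from h import *
b=t2w(.112-.115,.098)
plan(b[0],b[1],.06,.095)"
```

```text
t 13.3 pos [ 0.5349 -0.01    0.114 ] psi 0.0949 rotvec [-0.0015 -0.0024 -0.0001] shift now [0.52 3.13 5.4 ] shift after turn [0.53 3.13 5.4 ] F [-0.5 -0.6 -2.6] M [0.02 0.13 0.  ] op 0.222
```

Request:
send_rows:
  motion:
    - {"x": 0.2, "y": 1.5, "z": 0.4, "rx": 0, "ry": 0, "rz": 0, "jaw": 1}
    - {"x": 0.3, "y": 1.6, "z": 0.5, "rx": 0, "ry": 0, "rz": 0, "jaw": 1}
    - {"x": 0, "y": 0, "z": 1.5, "rx": 0, "ry": 0, "rz": 0, "jaw": 1}
    - {"x": 0, "y": 0, "z": 1.5, "rx": 0, "ry": 0, "rz": 0, "jaw": 1}
    - {"x": 0, "y": 0, "z": 1, "rx": 0, "ry": 0, "rz": 0, "jaw": 1}

```text
clock: 13.8
tool_pos: [0.5428, -0.0382, 0.0638]
eef_rot: [0.999, 0.048, 0.001, -0.001]
contact_force: [-0.8, 1.0, -3.1]
opening: 0.225
finger_force: 54.9
```

```bash
python3 -c "
from h import *
b=t2w(.112-.115,.098)
plan(b[0],b[1],.0405,.095)
a=snapshot('scene');print(((proj(a,[*t2w(.126,.098),.018])[0])))
cv2.imwrite('pics/pl.png',cv2.resize(a['img'][210:350,195:375],(771,600),interpolation=cv2.INTER_CUBIC)[...,::-1])"
```

```text
t 13.8 pos [ 0.5428 -0.0382  0.0638] psi 0.0958 rotvec [-0.0026 -0.0014  0.0008] shift now [0.   0.25 2.33] shift after turn [0.   0.25 2.33] F [-0.8  1.  -3.1] M [ 0.02  0.17 -0.01] op 0.225
[256.32054996 310.51320847]
```

View pics/pl.png

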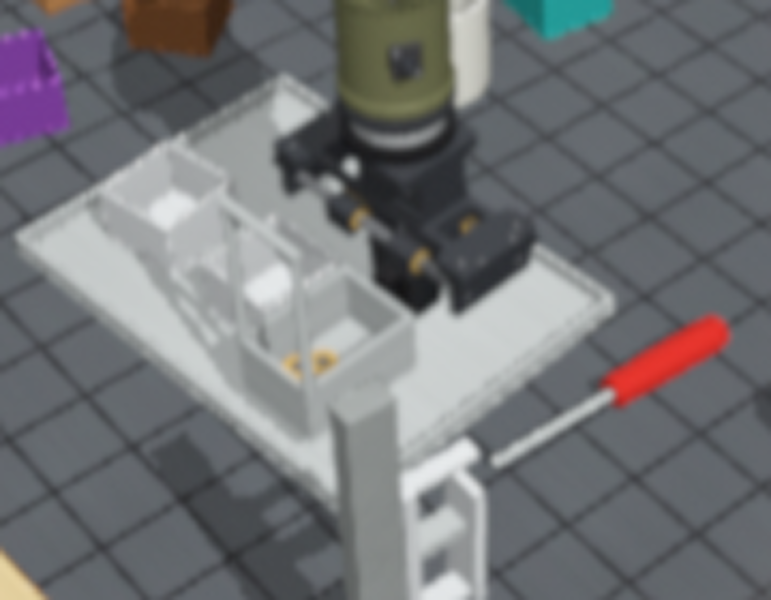

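The bin hangs level about 23 mm over the tray's free end, its bottom back corner at (300,430), just short of the far lip. Lowering gently.

Request:
send_rows:
  motion:
    - {"x": 0, "y": 0.1, "z": 0.6, "rx": 0, "ry": 0, "rz": 0, "jaw": 1}
    - {"x": 0, "y": 0.1, "z": 0.6, "rx": 0, "ry": 0, "rz": 0, "jaw": 1}
    - {"x": 0, "y": 0, "z": 0.4, "rx": 0, "ry": 0, "rz": 0, "jaw": 1}
    - {"x": 0, "y": 0, "z": 0.2, "rx": 0, "ry": 0, "rz": 0, "jaw": 1}
    - {"x": 0, "y": 0, "z": 0.1, "rx": 0, "ry": 0, "rz": 0, "jaw": 1}

```text
clock: 14.35
tool_pos: [0.5435, -0.0411, 0.0459]
eef_rot: [0.999, 0.047, 0.001, -0.001]
contact_force: [0.0, -0.1, -2.1]
opening: 0.225
finger_force: 54.9
```

Request:
send_rows:
  motion:
    - {"x": 0, "y": 0, "z": 0.1, "rx": 0, "ry": 0, "rz": 0, "jaw": 1}
    - {"x": 0, "y": 0, "z": 0.1, "rx": 0, "ry": 0, "rz": 0, "jaw": 1}
    - {"x": 0, "y": 0, "z": 0.05, "rx": 0, "ry": 0, "rz": 0, "jaw": 1}
    - {"x": 0, "y": 0, "z": 0.05, "rx": 0, "ry": 0, "rz": 0, "jaw": 1}
    - {"x": 0, "y": 0, "z": 0, "rx": 0, "ry": 0, "rz": 0, "jaw": 1}

```text
clock: 14.85
tool_pos: [0.5435, -0.0411, 0.0429]
eef_rot: [0.999, 0.047, 0.001, -0.001]
contact_force: [0.2, -0.8, -2.4]
opening: 0.224
finger_force: 54.9
```

```bash
python3 -c "
from h import *
b=t2w(.112-.115,.098)
plan(b[0],b[1],.0397,.095)"
```

```text
t 14.85 pos [ 0.5435 -0.0411  0.0429] psi 0.0948 rotvec [-0.0016 -0.0023 -0.0002] shift now [-0.03 -0.05  0.32] shift after turn [-0.03 -0.06  0.32] F [ 0.2 -0.8 -2.4] M [ 0.    0.17 -0.05] op 0.224
```

Request:
send_rows:
  motion:
    - {"x": 0, "y": 0, "z": 0.07, "rx": 0, "ry": 0, "rz": 0, "jaw": 1}
    - {"x": 0, "y": 0, "z": 0.07, "rx": 0, "ry": 0, "rz": 0, "jaw": 1}
    - {"x": 0, "y": 0, "z": 0.07, "rx": 0, "ry": 0, "rz": 0, "jaw": 1}
    - {"x": 0, "y": 0, "z": 0.07, "rx": 0, "ry": 0, "rz": 0, "jaw": 1}
    - {"x": 0, "y": 0, "z": 0, "rx": 0, "ry": 0, "rz": 0, "jaw": 1}

```text
clock: 15.35
tool_pos: [0.5434, -0.0412, 0.0405]
eef_rot: [0.999, 0.047, 0.001, -0.001]
contact_force: [-1.4, -0.0, 2.9]
opening: 0.221
finger_force: 54.9
```

```bash
python3 -c "
from h import *
b=t2w(.112-.115,.098)
plan(b[0],b[1],.0397,.095)"
```

```text
t 15.35 pos [ 0.5434 -0.0412  0.0405] psi 0.0948 rotvec [-0.0015 -0.0022 -0.0002] shift now [-0.02 -0.06  0.08] shift after turn [-0.02 -0.06  0.08] F [-1.4 -0.   2.9] M [-0.    0.37 -0.05] op 0.221
```

Request:
send_rows:
  motion:
    - {"x": 0, "y": 0, "z": 0.03, "rx": 0, "ry": 0, "rz": 0, "jaw": 1}
    - {"x": 0, "y": 0, "z": 0, "rx": 0, "ry": 0, "rz": 0, "jaw": 1}
    - {"x": 0, "y": 0, "z": 0, "rx": 0, "ry": 0, "rz": 0, "jaw": 1}
    - {"x": 0, "y": 0, "z": 0, "rx": 0, "ry": 0, "rz": 0, "jaw": 1}
    - {"x": 0, "y": 0, "z": 0, "rx": 0, "ry": 0, "rz": 0, "jaw": 1}
  grip_force: 5

```text
clock: 15.85
tool_pos: [0.5435, -0.0412, 0.0404]
eef_rot: [0.999, 0.047, 0.001, -0.001]
contact_force: [-1.7, -0.6, 5.9]
opening: 0.227
finger_force: 5.0
```

Request:
send_rows:
  motion:
    - {"x": 0.2, "y": 0, "z": 0, "rx": 0, "ry": 0, "rz": 0, "jaw": 1}
    - {"x": 0.2, "y": 0, "z": 0, "rx": 0, "ry": 0, "rz": 0, "jaw": 1}
    - {"x": 0.1, "y": 0, "z": 0, "rx": 0, "ry": 0, "rz": 0, "jaw": 1}
    - {"x": 0.1, "y": 0, "z": 0, "rx": 0, "ry": 0, "rz": 0, "jaw": 1}
    - {"x": 0, "y": 0, "z": 0, "rx": 0, "ry": 0, "rz": 0, "jaw": 1}
  grip_force: 12

```text
clock: 16.35
tool_pos: [0.5473, -0.0412, 0.0404]
eef_rot: [0.999, 0.047, -0.001, -0.0]
contact_force: [-6.1, -1.6, 9.4]
opening: 0.228
finger_force: 12.0
```

```bash
python3 -c "
from h import *
b=t2w(.112-.115,.098)
plan(b[0],b[1],.0397,.095)"
```

```text
t 16.35 pos [ 0.5473 -0.0412  0.0404] psi 0.0944 rotvec [-0.001   0.0019 -0.0006] shift now [-0.41 -0.09  0.07] shift after turn [-0.41 -0.09  0.07] F [-6.1 -1.6  9.4] M [-0.1   1.1  -0.01] op 0.228
```

Request:
send_rows:
  motion:
    - {"x": 0, "y": 0, "z": -0.1, "rx": 0, "ry": 0, "rz": 0, "jaw": 1}
    - {"x": 0.1, "y": 0, "z": 0, "rx": 0, "ry": 0, "rz": 0, "jaw": 1}
    - {"x": 0.1, "y": 0, "z": 0, "rx": 0, "ry": 0, "rz": 0, "jaw": 1}
    - {"x": 0.1, "y": 0, "z": 0, "rx": 0, "ry": 0, "rz": 0, "jaw": 1}
    - {"x": 0, "y": 0, "z": 0, "rx": 0, "ry": 0, "rz": 0, "jaw": 1}
  grip_force: 8

```text
clock: 16.85
tool_pos: [0.5526, -0.0403, 0.0407]
eef_rot: [0.999, 0.047, 0.001, -0.001]
contact_force: [-0.8, -0.2, -1.0]
opening: 0.225
finger_force: 8.0
```

```bash
python3 -c "
from h import *
b=t2w(.112-.115,.098)
plan(b[0],b[1],.0397,.095)"
```

```text
t 16.85 pos [ 0.5526 -0.0403  0.0407] psi 0.0949 rotvec [-0.0016 -0.0023 -0.0001] shift now [-0.95 -0.06  0.1 ] shift after turn [-0.95 -0.06  0.1 ] F [-0.8 -0.2 -1. ] M [-0.05  0.16 -0.01] op 0.225
```

Request:
send_rows:
  motion:
    - {"x": 0.06, "y": 0, "z": 0, "rx": 0, "ry": 0, "rz": 0, "jaw": 1}
    - {"x": 0.06, "y": 0, "z": 0, "rx": 0, "ry": 0, "rz": 0, "jaw": 1}
    - {"x": 0.06, "y": 0, "z": 0, "rx": 0, "ry": 0, "rz": 0, "jaw": 1}
    - {"x": 0.05, "y": 0, "z": 0, "rx": 0, "ry": 0, "rz": 0, "jaw": 1}
    - {"x": 0, "y": 0, "z": 0, "rx": 0, "ry": 0, "rz": 0, "jaw": 1}

```text
clock: 17.35
tool_pos: [0.5528, -0.0406, 0.0405]
eef_rot: [0.999, 0.047, -0.001, -0.001]
contact_force: [-5.1, -1.0, 0.8]
opening: 0.224
finger_force: 8.0
```

```bash
python3 -c "
from h import *
b=t2w(.112-.115,.098)
plan(b[0],b[1],.0397,.095)"
```

```text
t 17.35 pos [ 0.5528 -0.0406  0.0405] psi 0.0946 rotvec [-0.0013  0.0018 -0.0004] shift now [-0.96 -0.09  0.08] shift after turn [-0.96 -0.09  0.08] F [-5.1 -1.   0.8] M [-0.22  1.04  0.06] op 0.224
```

Request:
send_rows:
  motion:
    - {"x": -0.1, "y": 0, "z": 0, "rx": 0, "ry": 0, "rz": 0, "jaw": 2.5}
    - {"x": 0, "y": 0, "z": 0, "rx": 0, "ry": 0, "rz": 0, "jaw": 3.2}
    - {"x": 0, "y": 0, "z": 0, "rx": 0, "ry": 0, "rz": 0, "jaw": 3.2}
    - {"x": 0, "y": 0, "z": -0.5, "rx": 0, "ry": 0, "rz": 0, "jaw": 3.2}
    - {"x": 0, "y": 0, "z": -2, "rx": 0, "ry": 0, "rz": 0, "jaw": 3.2}

```text
clock: 17.85
tool_pos: [0.553, -0.04, 0.0651]
eef_rot: [0.999, 0.048, -0.0, -0.001]
contact_force: [-0.2, 1.0, 0.4]
opening: 0.365
finger_force: 0.0
```

Request:
send_rows:
  motion:
    - {"x": -2, "y": 0, "z": -3, "rx": 0, "ry": 0, "rz": 0, "jaw": 3.2}
    - {"x": -3, "y": 0, "z": -2, "rx": 0, "ry": 0, "rz": 0, "jaw": 1}
    - {"x": -4, "y": 2, "z": 0, "rx": 0, "ry": 0, "rz": 0, "jaw": 0}
    - {"x": -4, "y": 2, "z": 0, "rx": 0, "ry": 0, "rz": 0, "jaw": 0}
    - {"x": 0, "y": 0, "z": 0, "rx": 0, "ry": 0, "rz": 0, "jaw": 0}

```text
clock: 18.35
tool_pos: [0.4212, -0.0958, 0.1161]
eef_rot: [0.999, 0.044, -0.003, 0.0]
contact_force: [0.3, 0.3, 0.4]
opening: 0.022
finger_force: 0.0
```

```bash
python3 -c "
from h import *
b=t2w(-.04,.01)
plan(b[0],b[1],.12,.095)
a=snapshot('scene');t=snapshot('top')
import pickle;pickle.dump({'scene':a,'top':t},open('s1.pkl','wb'))
A=cv2.resize(a['img'][215:335,195:315],(480,480),interpolation=cv2.INTER_CUBIC)
B=cv2.resize(t['img'][170:290,295:375],(320,480),interpolation=cv2.INTER_CUBIC)
cv2.imwrite('pics/p2.png',np.hstack([A,B])[...,::-1])"
```

```text
t 18.35 pos [ 0.4212 -0.0958  0.1161] psi 0.0887 rotvec [ 0.0001  0.0061 -0.0063] shift now [ 8.99  4.4  -0.44] shift after turn [ 8.96  4.46 -0.39] F [0.3 0.3 0.4] M [-0.04 -0.03  0.02] op 0.022
```

View pics/p2.png

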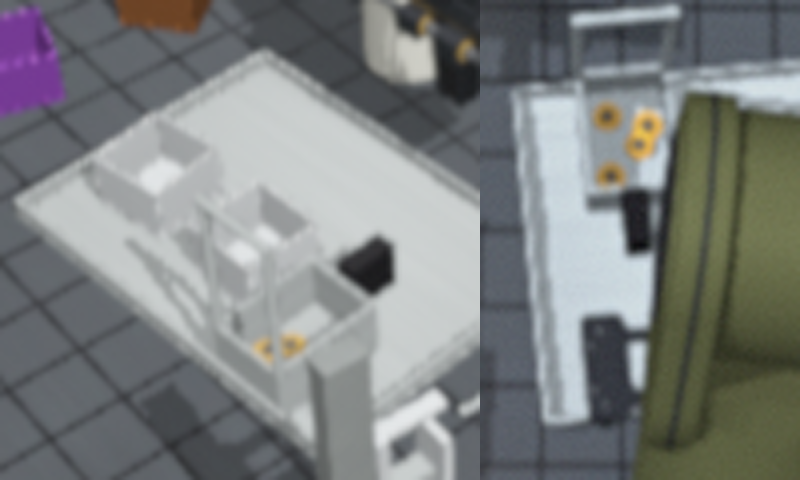

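Bin stands at the lip. Scene crop: tins at (155,165) and (262,225), bin at (290,330) with its block at (367,265). Next, push tin 1 with both fingers, partly open, as a flat pusher.

Request:
send_rows:
  motion:
    - {"x": 2, "y": 1, "z": 0, "rx": 0, "ry": 0.003, "rz": -0.003, "jaw": 3}
    - {"x": 2, "y": 1, "z": 1, "rx": 0, "ry": 0.003, "rz": -0.003, "jaw": 3}
    - {"x": 2, "y": 1, "z": 1, "rx": 0, "ry": 0, "rz": 0, "jaw": 3}
    - {"x": 2, "y": 1.3, "z": 1, "rx": 0, "ry": 0, "rz": 0, "jaw": 3}
    - {"x": 0, "y": 0, "z": 1, "rx": 0, "ry": 0, "rz": 0, "jaw": 3}

```text
clock: 18.95
tool_pos: [0.5179, -0.1278, 0.0758]
eef_rot: [0.999, 0.05, 0.008, -0.001]
contact_force: [-0.0, -0.5, 0.3]
opening: 0.339
finger_force: 0.0
```

```bash
python3 -c "
from h import *
b=t2w(-.03,.006)
plan(b[0],b[1],.027,.095)"
```

```text
t 18.95 pos [ 0.5179 -0.1278  0.0758] psi 0.1004 rotvec [-0.0003 -0.0166  0.0054] shift now [0.55 0.76 4.89] shift after turn [0.64 0.76 4.88] F [-0.  -0.5  0.3] M [ 0.02  0.04 -0.01] op 0.339
```

Request:
send_rows:
  motion:
    - {"x": 0, "y": 0.4, "z": 1.2, "rx": 0, "ry": -0.008, "rz": 0.002, "jaw": 3}
    - {"x": 0, "y": 0.4, "z": 1.2, "rx": 0, "ry": -0.008, "rz": 0.002, "jaw": 3}
    - {"x": 0, "y": 0, "z": 1.2, "rx": 0, "ry": 0, "rz": 0, "jaw": 3}
    - {"x": 0, "y": 0, "z": 1.2, "rx": 0, "ry": 0, "rz": 0, "jaw": 3}
    - {"x": 0, "y": 0, "z": 0, "rx": 0, "ry": 0, "rz": 0, "jaw": 3}

```text
clock: 19.45
tool_pos: [0.5114, -0.1345, 0.0262]
eef_rot: [0.999, 0.049, -0.005, -0.001]
contact_force: [-0.1, 1.1, 0.0]
opening: 0.342
finger_force: 0.0
```

```bash
python3 -c "
from h import *
b=t2w(.047,.006)
plan(b[0],b[1],.027,.095)"
```

```text
t 19.45 pos [ 0.5114 -0.1345  0.0262] psi 0.0975 rotvec [-0.0026  0.0109  0.0024] shift now [ 9.04  0.17 -0.18] shift after turn [ 9.05  0.15 -0.08] F [-0.1  1.1  0. ] M [0.01 0.01 0.01] op 0.342
```

Request:
send_rows:
  motion:
    - {"x": 0.8, "y": 0, "z": -0.1, "rx": 0, "ry": 0.01, "rz": 0.002, "jaw": 3}
    - {"x": 0.8, "y": 0.1, "z": 0, "rx": 0, "ry": 0, "rz": 0, "jaw": 3}
    - {"x": 0.8, "y": 0, "z": 0, "rx": 0, "ry": 0, "rz": 0, "jaw": 3}
    - {"x": 0.8, "y": 0, "z": 0, "rx": 0, "ry": 0, "rz": 0, "jaw": 3}
    - {"x": 0.6, "y": 0, "z": 0, "rx": 0, "ry": 0, "rz": 0, "jaw": 3}

```text
clock: 19.95
tool_pos: [0.5519, -0.1324, 0.0293]
eef_rot: [0.999, 0.047, 0.002, -0.001]
contact_force: [-1.5, -0.9, 1.2]
opening: 0.336
finger_force: 0.4
```

Request:
send_rows:
  motion:
    - {"x": 0.7, "y": 0, "z": 0, "rx": 0, "ry": 0, "rz": 0, "jaw": 3}
    - {"x": 0.7, "y": 0, "z": 0, "rx": 0, "ry": 0, "rz": 0, "jaw": 3}
    - {"x": 0.7, "y": 0, "z": 0, "rx": 0, "ry": 0, "rz": 0, "jaw": 3}
    - {"x": 0.7, "y": 0, "z": 0, "rx": 0, "ry": 0, "rz": 0, "jaw": 3}
    - {"x": 0.6, "y": 0, "z": 0, "rx": 0, "ry": 0, "rz": 0, "jaw": 3}

```text
clock: 20.45
tool_pos: [0.5853, -0.1292, 0.0289]
eef_rot: [0.999, 0.047, 0.001, -0.001]
contact_force: [0.4, -0.8, -0.5]
opening: 0.344
finger_force: 0.3
```

```bash
python3 -c "
from h import *
b=t2w(.047,.006)
plan(b[0],b[1],.027,.095)"
```

```text
t 20.45 pos [ 0.5853 -0.1292  0.0289] psi 0.0948 rotvec [-0.0016 -0.0027 -0.0002] shift now [ 1.64 -0.02  0.2 ] shift after turn [ 1.64 -0.02  0.19] F [ 0.4 -0.8 -0.5] M [-0.01  0.14 -0.02] op 0.344
```

Request:
send_rows:
  motion:
    - {"x": 0.3, "y": 0, "z": 0, "rx": 0, "ry": 0, "rz": 0, "jaw": 3}
    - {"x": 0.3, "y": 0, "z": 0, "rx": 0, "ry": 0, "rz": 0, "jaw": 3}
    - {"x": 0.3, "y": 0, "z": 0, "rx": 0, "ry": 0, "rz": 0, "jaw": 3}
    - {"x": 0.2, "y": 0, "z": 0, "rx": 0, "ry": 0, "rz": 0, "jaw": 3}
    - {"x": 0.1, "y": 0, "z": 0, "rx": 0, "ry": 0, "rz": 0, "jaw": 3}

```text
clock: 20.95
tool_pos: [0.5967, -0.1282, 0.029]
eef_rot: [0.999, 0.047, 0.001, -0.001]
contact_force: [-1.1, 0.0, 0.1]
opening: 0.34
finger_force: 0.3
```

Request:
send_rows:
  motion:
    - {"x": 0.1, "y": 0, "z": 0, "rx": 0, "ry": 0, "rz": 0, "jaw": 3}
    - {"x": 0.1, "y": 0, "z": 0, "rx": 0, "ry": 0, "rz": 0, "jaw": 3}
    - {"x": 0.05, "y": 0, "z": 0, "rx": 0, "ry": 0, "rz": 0, "jaw": 3}
    - {"x": 0.05, "y": 0, "z": 0, "rx": 0, "ry": 0, "rz": 0, "jaw": 3}
    - {"x": 0, "y": 0, "z": 0, "rx": 0, "ry": 0, "rz": 0, "jaw": 3}

```text
clock: 21.45
tool_pos: [0.5996, -0.1279, 0.029]
eef_rot: [0.999, 0.047, 0.001, -0.001]
contact_force: [0.1, 0.5, -0.0]
opening: 0.339
finger_force: 0.1
```

```bash
python3 -c "
from h import *
b=t2w(.047,.006)
plan(b[0],b[1],.027,.095)"
```

```text
t 21.45 pos [ 0.5996 -0.1279  0.029 ] psi 0.0948 rotvec [-0.0016 -0.0025 -0.0002] shift now [ 0.2  -0.02  0.2 ] shift after turn [ 0.2  -0.02  0.2 ] F [ 0.1  0.5 -0. ] M [-0.01  0.09 -0.06] op 0.339
```

Not at the lip yet; creep on.

Request:
send_rows:
  motion:
    - {"x": 0.1, "y": 0, "z": 0, "rx": 0, "ry": 0, "rz": 0, "jaw": 3}
    - {"x": 0.1, "y": 0, "z": 0, "rx": 0, "ry": 0, "rz": 0, "jaw": 3}
    - {"x": 0.05, "y": 0, "z": 0, "rx": 0, "ry": 0, "rz": 0, "jaw": 3}
    - {"x": 0.05, "y": 0, "z": 0, "rx": 0, "ry": 0, "rz": 0, "jaw": 3}
    - {"x": 0, "y": 0, "z": 0, "rx": 0, "ry": 0, "rz": 0, "jaw": 3}

```text
clock: 21.95
tool_pos: [0.6008, -0.1279, 0.0288]
eef_rot: [0.999, 0.047, -0.001, -0.001]
contact_force: [-5.2, -0.2, 3.2]
opening: 0.343
finger_force: 2.6
```

```bash
python3 -c "
from h import *
b=t2w(.047,.006)
plan(b[0],b[1],.027,.095)"
```

```text
t 21.95 pos [ 0.6008 -0.1279  0.0288] psi 0.0948 rotvec [-0.0016  0.0012 -0.0002] shift now [ 0.09 -0.03  0.18] shift after turn [ 0.09 -0.03  0.18] F [-5.2 -0.2  3.2] M [0.06 0.87 0.09] op 0.343
```

Request:
send_rows:
  motion:
    - {"x": -0.7, "y": 0, "z": 0, "rx": 0, "ry": 0, "rz": 0, "jaw": 3}
    - {"x": -2, "y": 0, "z": 0, "rx": 0, "ry": 0, "rz": 0, "jaw": 3}
    - {"x": -2.5, "y": 0, "z": 0, "rx": 0, "ry": 0, "rz": 0, "jaw": 3}
    - {"x": -2.5, "y": 0, "z": 0, "rx": 0, "ry": 0, "rz": 0, "jaw": 3}
    - {"x": -0.8, "y": 0, "z": 0, "rx": 0, "ry": 0, "rz": 0, "jaw": 3}

```text
clock: 22.45
tool_pos: [0.5156, -0.1361, 0.0289]
eef_rot: [0.999, 0.047, 0.0, -0.001]
contact_force: [0.0, -0.5, 0.8]
opening: 0.337
finger_force: 0.0
```

Request:
send_rows:
  motion:
    - {"x": 0, "y": 2.4, "z": 0, "rx": 0, "ry": 0, "rz": 0, "jaw": 3}
    - {"x": 0, "y": 2.5, "z": 0, "rx": 0, "ry": 0, "rz": 0, "jaw": 3}
    - {"x": 0, "y": 2.5, "z": 0, "rx": 0, "ry": 0, "rz": 0, "jaw": 3}
    - {"x": 0, "y": 2.5, "z": 0, "rx": 0, "ry": 0, "rz": 0, "jaw": 3}
    - {"x": 0, "y": 1.3, "z": 0, "rx": 0, "ry": 0, "rz": 0, "jaw": 3}

```text
clock: 22.95
tool_pos: [0.5299, -0.2503, 0.0289]
eef_rot: [0.999, 0.046, 0.003, 0.0]
contact_force: [-0.9, 0.6, -0.5]
opening: 0.338
finger_force: 0.0
```

Request:
send_rows:
  motion:
    - {"x": 0, "y": 0, "z": 0, "rx": 0, "ry": 0, "rz": 0, "jaw": 3}
    - {"x": 0, "y": 0, "z": 0, "rx": 0, "ry": 0, "rz": 0, "jaw": 3}
    - {"x": 0, "y": 0, "z": 0, "rx": 0, "ry": 0, "rz": 0, "jaw": 3}
    - {"x": 0, "y": 0, "z": 0, "rx": 0, "ry": 0, "rz": 0, "jaw": 3}
    - {"x": 0, "y": 0, "z": 0, "rx": 0, "ry": 0, "rz": 0, "jaw": 3}

```text
clock: 23.45
tool_pos: [0.5287, -0.246, 0.0287]
eef_rot: [0.999, 0.048, 0.001, -0.001]
contact_force: [-0.1, 0.6, 0.2]
opening: 0.342
finger_force: 0.0
```

```bash
python3 -c "
from h import *
b=t2w(.046,-.107)
plan(b[0],b[1],.028,.095)"
```

```text
t 23.45 pos [ 0.5287 -0.246   0.0287] psi 0.0964 rotvec [-0.0021 -0.0023  0.0014] shift now [8.28 0.2  0.08] shift after turn [8.28 0.19 0.07] F [-0.1  0.6  0.2] M [ 0.04 -0.02  0.01] op 0.342
```

Request:
send_rows:
  motion:
    - {"x": 0.8, "y": 0.1, "z": 0, "rx": 0, "ry": 0, "rz": 0.001, "jaw": 3}
    - {"x": 0.8, "y": 0.1, "z": 0, "rx": 0, "ry": 0, "rz": 0, "jaw": 3}
    - {"x": 0.6, "y": 0, "z": 0, "rx": 0, "ry": 0, "rz": 0, "jaw": 3}
    - {"x": 0.6, "y": 0, "z": 0, "rx": 0, "ry": 0, "rz": 0, "jaw": 3}
    - {"x": 0.6, "y": 0, "z": 0, "rx": 0, "ry": 0, "rz": 0, "jaw": 3}

```text
clock: 23.95
tool_pos: [0.5628, -0.2457, 0.0286]
eef_rot: [0.999, 0.047, 0.001, -0.001]
contact_force: [-1.0, 0.5, 0.3]
opening: 0.341
finger_force: 0.3
```

Request:
send_rows:
  motion:
    - {"x": 0.7, "y": 0, "z": 0, "rx": 0, "ry": 0, "rz": 0, "jaw": 3}
    - {"x": 0.7, "y": 0, "z": 0, "rx": 0, "ry": 0, "rz": 0, "jaw": 3}
    - {"x": 0.7, "y": 0, "z": 0, "rx": 0, "ry": 0, "rz": 0, "jaw": 3}
    - {"x": 0.6, "y": 0, "z": 0, "rx": 0, "ry": 0, "rz": 0, "jaw": 3}
    - {"x": 0.5, "y": 0, "z": 0, "rx": 0, "ry": 0, "rz": 0, "jaw": 3}

```text
clock: 24.45
tool_pos: [0.595, -0.2429, 0.0287]
eef_rot: [0.999, 0.047, 0.001, -0.001]
contact_force: [-0.8, -0.5, 0.8]
opening: 0.342
finger_force: 0.3
```

Request:
send_rows:
  motion:
    - {"x": 0.3, "y": 0, "z": 0, "rx": 0, "ry": 0, "rz": 0, "jaw": 3}
    - {"x": 0.3, "y": 0, "z": 0, "rx": 0, "ry": 0, "rz": 0, "jaw": 3}
    - {"x": 0.2, "y": 0, "z": 0, "rx": 0, "ry": 0, "rz": 0, "jaw": 3}
    - {"x": 0.2, "y": 0, "z": 0, "rx": 0, "ry": 0, "rz": 0, "jaw": 3}
    - {"x": 0.1, "y": 0, "z": 0, "rx": 0, "ry": 0, "rz": 0, "jaw": 3}

```text
clock: 24.95
tool_pos: [0.6054, -0.2419, 0.0288]
eef_rot: [0.999, 0.047, 0.001, -0.001]
contact_force: [-1.1, -0.1, 0.3]
opening: 0.342
finger_force: 0.4
```

```bash
python3 -c "
from h import *
b=t2w(.046,-.107)
plan(b[0],b[1],.028,.095)"
```

```text
t 24.95 pos [ 0.6054 -0.2419  0.0288] psi 0.0938 rotvec [-0.0016 -0.0023 -0.0012] shift now [ 0.6  -0.13  0.08] shift after turn [ 0.6  -0.13  0.08] F [-1.1 -0.1  0.3] M [ 0.05  0.17 -0.01] op 0.342
```

Request:
send_rows:
  motion:
    - {"x": 0.1, "y": 0, "z": 0, "rx": 0, "ry": 0, "rz": 0, "jaw": 3}
    - {"x": 0.1, "y": 0, "z": 0, "rx": 0, "ry": 0, "rz": 0, "jaw": 3}
    - {"x": 0.1, "y": 0, "z": 0, "rx": 0, "ry": 0, "rz": 0, "jaw": 3}
    - {"x": 0.1, "y": 0, "z": 0, "rx": 0, "ry": 0, "rz": 0, "jaw": 3}
    - {"x": 0.1, "y": 0, "z": 0, "rx": 0, "ry": 0, "rz": 0, "jaw": 3}

```text
clock: 25.45
tool_pos: [0.6104, -0.2415, 0.0288]
eef_rot: [0.999, 0.047, 0.001, -0.001]
contact_force: [-0.8, 0.3, -0.0]
opening: 0.34
finger_force: 0.3
```

Request:
send_rows:
  motion:
    - {"x": 0.1, "y": 0, "z": 0, "rx": 0, "ry": 0, "rz": 0, "jaw": 3}
    - {"x": 0.05, "y": 0, "z": 0, "rx": 0, "ry": 0, "rz": 0, "jaw": 3}
    - {"x": 0.05, "y": 0, "z": 0, "rx": 0, "ry": 0, "rz": 0, "jaw": 3}
    - {"x": 0, "y": 0, "z": 0, "rx": 0, "ry": 0, "rz": 0, "jaw": 3}
    - {"x": 0, "y": 0, "z": 0, "rx": 0, "ry": 0, "rz": 0, "jaw": 3}

```text
clock: 25.95
tool_pos: [0.6123, -0.2413, 0.0288]
eef_rot: [0.999, 0.047, 0.001, -0.001]
contact_force: [-0.7, 0.3, 0.3]
opening: 0.341
finger_force: 0.3
```

```bash
python3 -c "
from h import *
b=t2w(.046,-.107)
plan(b[0],b[1],.028,.095)"
```

```text
t 25.95 pos [ 0.6123 -0.2413  0.0288] psi 0.0939 rotvec [-0.0016 -0.0022 -0.0011] shift now [-0.08 -0.13  0.08] shift after turn [-0.08 -0.13  0.08] F [-0.7  0.3  0.3] M [0.   0.16 0.01] op 0.341
```

Request:
send_rows:
  motion:
    - {"x": 0.08, "y": 0, "z": 0, "rx": 0, "ry": 0, "rz": 0, "jaw": 3}
    - {"x": 0.08, "y": 0, "z": 0, "rx": 0, "ry": 0, "rz": 0, "jaw": 3}
    - {"x": 0.05, "y": 0, "z": 0, "rx": 0, "ry": 0, "rz": 0, "jaw": 3}
    - {"x": 0.05, "y": 0, "z": 0, "rx": 0, "ry": 0, "rz": 0, "jaw": 3}
    - {"x": 0, "y": 0, "z": 0, "rx": 0, "ry": 0, "rz": 0, "jaw": 3}

```text
clock: 26.45
tool_pos: [0.6123, -0.2413, 0.0286]
eef_rot: [0.999, 0.047, -0.002, -0.001]
contact_force: [-6.7, 0.2, 4.1]
opening: 0.34
finger_force: 3.3
```

```bash
python3 -c "
from h import *
b=t2w(.046,-.107)
plan(b[0],b[1],.028,.095)"
```

```text
t 26.45 pos [ 0.6123 -0.2413  0.0286] psi 0.0937 rotvec [-0.002   0.003  -0.0013] shift now [-0.09 -0.14  0.06] shift after turn [-0.09 -0.14  0.06] F [-6.7  0.2  4.1] M [0.08 1.19 0.17] op 0.34
```

Against the lip. Retreat, lift clear and check.

Request:
send_rows:
  motion:
    - {"x": -0.5, "y": 0, "z": 0, "rx": 0, "ry": 0, "rz": 0, "jaw": 3}
    - {"x": -1.5, "y": 0, "z": 0, "rx": 0, "ry": 0, "rz": 0, "jaw": 3}
    - {"x": -2, "y": 0, "z": -1, "rx": 0, "ry": 0, "rz": 0, "jaw": 3}
    - {"x": -1, "y": 0, "z": -4, "rx": 0, "ry": 0, "rz": 0, "jaw": 3}
    - {"x": 0, "y": 0, "z": -4.5, "rx": 0, "ry": 0, "rz": 0, "jaw": 3}

```text
clock: 26.95
tool_pos: [0.5627, -0.246, 0.1233]
eef_rot: [0.999, 0.047, -0.001, -0.001]
contact_force: [1.1, -0.7, 0.7]
opening: 0.341
finger_force: 0.0
```

Request:
send_rows:
  motion:
    - {"x": 0, "y": 1, "z": -4, "rx": 0, "ry": 0, "rz": 0, "jaw": 3}
    - {"x": 0, "y": 3, "z": -3, "rx": 0, "ry": 0, "rz": 0, "jaw": 3}
    - {"x": -1, "y": 4, "z": 0, "rx": 0, "ry": 0, "rz": 0, "jaw": 3}
    - {"x": -1, "y": 4, "z": 0, "rx": 0, "ry": 0, "rz": 0, "jaw": 3}
    - {"x": -1, "y": 4, "z": 0, "rx": 0, "ry": 0, "rz": 0, "jaw": 3}

```text
clock: 27.45
tool_pos: [0.5505, -0.4099, 0.1942]
eef_rot: [0.999, 0.047, 0.003, -0.0]
contact_force: [-0.4, -0.4, -0.2]
opening: 0.344
finger_force: 0.0
```

Request:
send_rows:
  motion:
    - {"x": -2, "y": 4, "z": 0, "rx": 0, "ry": 0, "rz": 0, "jaw": 3}
    - {"x": -2, "y": 4, "z": 0, "rx": 0, "ry": 0, "rz": 0, "jaw": 3}
    - {"x": -2, "y": 4, "z": 0, "rx": 0, "ry": 0, "rz": 0, "jaw": 3}
    - {"x": -2, "y": 4, "z": 0, "rx": 0, "ry": 0, "rz": 0, "jaw": 3}
    - {"x": 0, "y": 0, "z": 0, "rx": 0, "ry": 0, "rz": 0, "jaw": 3}

```text
clock: 27.95
tool_pos: [0.4791, -0.584, 0.1925]
eef_rot: [0.999, 0.041, -0.0, 0.003]
contact_force: [-0.2, -0.7, -0.1]
opening: 0.337
finger_force: 0.0
```

```bash
python3 -c "
from h import *
t=snapshot('top')
import pickle;pickle.dump({'top':t},open('s2.pkl','wb'))
cv2.imwrite('pics/fin.png',cv2.resize(t['img'][165:285,290:440],(750,600),interpolation=cv2.INTER_CUBIC)[...,::-1])"
```

```text
(no output)
```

View pics/fin.png

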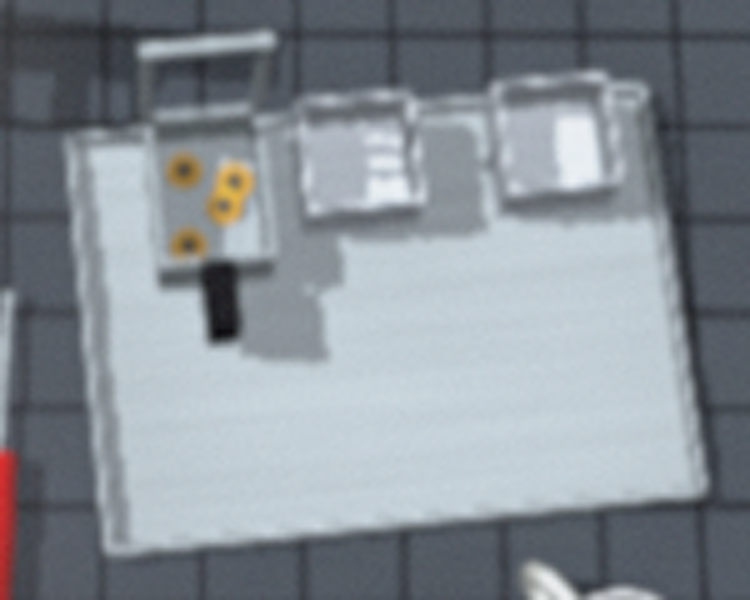

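Picture: both tins (360,155) and (555,135) and the bin (210,200) sit along the far lip. I'll fit the poses to confirm squareness.

Run:
```python
import fit; from h import *; import pickle
fit.S=pickle.load(open("s2.pkl","rb"))
T=lambda x,y:("top",(290+(x+.5)/5-.5,165+(y+.5)/5-.5))
def go(n,obs,x0):
    X,r=fit.fit([(*T(*p),L) for p,L in obs],x0); d=X[:2]-P[:2] if n!="tray" else X[:2]*0
    q=P[2] if n!="tray" else 0; c,s=np.cos(q),np.sin(q)
    print(n,X.round(4),"in tray",np.round([c*d[0]+s*d[1],-s*d[0]+c*d[1],X[2]-q],4),r); return X
P=None
P=go("tray",[((66,135),(.13,.18,.018)),((648,84),(.13,-.18,.018)),((708,493),(-.13,-.18,.018)),((108,553),(-.13,.18,.018))],[.555,-.138,.095,0])
go("bin",[((140,45),(0,.035,.169)),((275,38),(0,-.035,.169)),((160,280),(-.091,.035,.05)),((273,270),(-.091,-.035,.05)),((153,122),(.004,.035,.05)),((262,113),(.004,-.035,.05)),((241,338),(-.135,-.01,.062)),((211,343),(-.135,.01,.062))],[.67,-.03,.09,.004])
L=[(.035,.035,.05),(.035,-.035,.05),(-.035,-.035,.05),(-.035,.035,.05)]
go("tin1",list(zip([(299,102),(411,92),(424,208),(307,218)],L)),[.64,-.12,.09,.004])
go("tin2",list(zip([(490,85),(605,75),(621,187),(504,200)],L)),[.65,-.24,.09,.004])
```

```text
tray [ 5.558e-01 -1.387e-01  9.700e-02 -2.000e-04] in tray [ 0.    -0.     0.097] [[0.3, -0.1], [-0.3, -0.4], [0.2, 0.3], [-0.2, 0.1]]
bin [ 0.6621 -0.0305  0.0774  0.0047] in tray [ 0.1163  0.0973 -0.0196] [[1.3, 2.9], [-0.3, 2.5], [-0.3, -1.0], [0.9, -0.7], [-1.3, -0.0], [0.2, 0.1], [0.2, -0.2], [-0.6, -0.6]]
tin1 [ 0.6432 -0.1228  0.0782  0.0041] in tray [ 0.0885  0.0073 -0.0189] [[-0.5, 0.3], [0.3, 0.6], [0.1, -0.3], [0.1, -0.6]]
tin2 [ 0.655  -0.2401  0.0954  0.0041] in tray [ 0.0889 -0.1105 -0.0016] [[-0.0, 0.3], [-0.1, 0.3], [-0.0, -0.0], [0.2, -0.5]]
```

Run:
```python
from h import *; import pickle
from scipy.optimize import least_squares
S=pickle.load(open("s1.pkl","rb")); S["top"]=pickle.load(open("s2.pkl","rb"))["top"]
T=lambda x,y:("top",(290+(x+.5)/5-.5,165+(y+.5)/5-.5)); C=lambda x,y:("scene",(195+(x+.5)/4-.5,215+(y+.5)/4-.5))
o=[(T(140,47),(0,.035,.169)),(T(275,40),(0,-.035,.169)),(T(160,280),(-.091,.035,.05)),(T(273,270),(-.091,-.035,.05)),(T(153,120),(.004,.035,.05)),(T(262,113),(.004,-.035,.05)),(T(241,338),(-.135,-.01,.062)),(T(211,343),(-.135,.01,.062)),
(C(270,245),(0,.033,.169)),(C(205,200),(0,-.033,.169)),(C(315,260),(-.091,-.035,.05)),(C(375,308),(-.091,.035,.05))]
def r(p):
    M=R.from_euler("zy",[p[3],p[4]]).as_matrix()
    return np.r_[np.ravel([proj(S[n],M@np.array(L)+p[:3])[0]-uv for (n,uv),L in o]),(p[2]-.004)*500]
s=least_squares(r,[.67,-.03,.004,.09,0],loss="soft_l1");print(s.x.round(4),r(s.x)[:-1].reshape(-1,2).round(1).tolist())
c=np.cos(.096),np.sin(.096);d=s.x[:2]-[.5556,-.1384];print(c[0]*d[0]+c[1]*d[1],-c[1]*d[0]+c[0]*d[1],s.x[3]-.096)
plan(*t2w(-.08,.097),.15,.095)
```

```text
[ 0.6643 -0.0306  0.0027  0.076  -0.0072] [[1.3, 2.4], [-0.3, 2.0], [-0.3, -1.4], [0.8, -1.1], [-1.3, -0.0], [0.2, -0.3], [0.2, -0.5], [-0.7, -1.0], [-0.4, 0.9], [0.2, -0.3], [0.2, -1.3], [1.0, -1.0]]
0.1185071933809057 0.09688161584653635 -0.01997693874863503
t 28.0 pos [ 0.4822 -0.5796  0.1925] psi 0.0868 rotvec [ 0.002  -0.0017 -0.0082] shift now [  3.04 -53.01   4.15] shift after turn [  3.48 -52.98   4.25] F [ 0.7 -0.1  0. ] M [ 0.05 -0.05  0.04] op 0.339
```

```bash
python3 -c "
from plant import *
print(finish_job())"
```

```text
the job is handed in; nothing more can be done
None
```

I handed the job in at about 28 s: the bin came off the hook after a light touch on the tongue, and it and both tins now stand squarely against the tray's far lip. The closing camera fit put all three upright and within 0.02 rad of square. The bin reads 118.5 mm against the 116 mm limit, and I got no verdict back.

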